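Clamp the bench block in the hydraulic vice

ROBOT

A 6-joint arm with a two-finger parallel gripper is mounted at the origin on the work surface; the furniture and walls round the work are solid. World frame = base frame: x ahead of the robot, y to its left, z up, the work surface at z = 0. Lengths are in mm, angles in rad, forces in N, time in s.
With the tool pointing down it reaches from about 400 to 825 mm from the base axis. Payload 7 kg.
Tool frame: the origin (TCP) lies at the very end of the fingers, on their centre line; the grasp point (between the pads) lies 19 mm behind it; x points along the fingers, y is the direction in which the jaws open and shut, and the axes are right-handed (so a half turn about x gives the same grasp; the last joint's range is limited). The gripper opens to 88 mm and grips with 3 to 60 N. Pads are 19 mm wide; open, the fingers measure 130 mm over their backs; the gripper's body (78 mm by 193 mm) begins 47 mm behind the grasp point.
Start: joints at [1.402, 0.359, 0.012, 0, -1.224, -0.288], TCP at [297.733, 605.764, 226.561] pointing down, gripper open.
Joint ranges: [-3.07, 3.07], [-1.43, 2.12], [-1.02, 1.25], [-3.03, 1.67], [-3.05, -0], [-3.03, 3.03]. Speed limits (rad/s): [2.39, 2.39, 3.01, 3.14, 3.14, 3.14].

INTERFACE

Orientations are given as a unit quaternion [w, x, y, z].
In Python, from plant import env, viewer, ticket gives the robot as it stands.
- The arm moves only by the tool carry_out, never from a script. Its argument "moves" is a list of rows, each a list of 5 numbers: the opening, from 0 (shut) to 1 (fully open), then the shift along the tool's x, y, z in mm, then the turn about the tool's x in degrees. In form: [[claw, x, y, z, yaw], ...]. A call has 1 to 5 rows; each row shifts and turns the pose as measured when the row begins, along the tool's axes as they then stand; what a row does not reach is not made up. A row lasts 1/12 s, in which the tool goes at most 41.7 mm and 7.16 degrees, less where a joint would pass 70% of its speed; a pose out of reach is approached as far as the arm can. A call with a gripper value outside its range is refused whole. The fingers move at their own pace and stop on an object; the grip force is fixed at half the most. Time passes only in rows, so rows that do not move let the fingers close. It gives the time, the measured TCP pose, the force and the opening at its end, in the units of the state.
- env.get_obs(): the state, without advancing time (a new reading comes with each control period).
- viewer.read_camera(name): name is "scene" or "top" or "wrist"; returns a dict with "pixels" (420x560x3 uint8, red, green, blue), "range_z" (420x560 float32, mm along the optical axis (not along the pixel's ray), 0 where there is no reading), "camera_matrix" (3x3 intrinsics, pixels), "world_from_camera" (4x4, takes a point from camera to world coordinates). Camera axes: x right, y up, looking along -z (the intrinsics and any distortion apply to the point x, -y, -z); pixel columns grow to the right and rows downward; lengths in mm; the calibration is good to about 2 mm. A picture is of the moment at which its call begins.
- ticket.finish_job(): hands the job in, once; it reports no verdict.
The state is a dict: "time_s": time; "q": joint angles; "dq": joint speeds; "joint_efforts": joint torques, N m; "position": TCP position; "tcp_rot": TCP orientation; "wrist_force": force on the tool from outside, world axes, zero at the start; "torque": the same for the moment, N m; "opening": finger opening in mm.
Only numpy, scipy, OpenCV 4.12 (cv2) and the standard library are available. Lean on these libraries where they do the work, as an engineer would, in place of code of your own. Each camera call takes 0.05 s, during which the arm holds its last target.

TASK

Clamp the loose steel bench block in the hand-pumped hydraulic vice, using fingertips only and without lifting anything: push the block back along the bed until it is home against the end stop, swing the release-valve lever fully shut, then press the pump plunger down and let it come back up, again and again, until the indicator pin stands fully out and the jaw has closed on the block. Do not touch the indicator pin or shift the other things on the bench, and leave the lever shut and the plunger up.

Things in the scene. Friction and masses are not known exactly. Their poses are not given: they have to be found in the camera images.
- vice: Hydraulic vice fixed to the bench; base plate 110 (x) x 270 (y) x 12 mm, origin under its middle; +x points away from the operator, +y to the left. Left half (y +2 to +128 mm): steel bed, top 30 mm up, with moving jaw, fixed jaw (inner face y = +100 mm, top 46 mm) and end stop; the jaws span x = -32 to +32 mm. Right half: grey pump block, x +-42, y -126 to -1 mm, top 62 mm up
- stop_face (a point): Middle of the front face of the end stop, a fixed steel bar 44 x 8 mm that stands 12 mm above the bed between the jaws, at the back: the face looks to the operator's side (vice -x)
- block_center (a point): Centre (half-way up) of the loose steel bench block, 60 x 60 x 18 mm, 0.46 kg, flat on the bed between the jaws (5 mm side play, square to the vice within 0.04 rad), top 48 mm above the bench. It starts 10 to 20 mm short of the end stop; pushed in vice +x it slides home, its centre then 30 mm before the stop face and its front face level with the jaws' fronts within 2 mm
- block: The same steel block; origin at the centre of its underside
- jaw: Moving jaw, right of the block (its -y side), 64 x 22 mm, 30 to 44 mm above the bench; origin in the plane of its gripping face, at bench height. The pump drives it: it moves left (vice +y) 1 mm for each 5 mm that the indicator pin rises and grips the block during the last stroke
- valve (a joint): Release-valve lever, a steel quarter-turn handle on an upright spindle on the pump block: 0 = fully open (points left, vice +y), 1.571 = fully shut, at its stop (points to the front, vice -x); turns counter-clockwise from above, stays where left (about 1 N at the tip). Starts open, 0 to 0.5. While it is open, pumping does nothing and the pin sinks back
- valve_tip (a point): Centre of the lever's round end (15 mm across, 9 mm thick, 80 to 89 mm above the bench), 48 mm from the spindle. The bar is 10 mm wide, 81 to 88 mm above the bench; below it are only the pump block (62 mm high), the jaw and the steel block (under 50 mm)
- valve_pivot (a point): On the axis of the lever's spindle, at the height of the lever bar
- plunger (a joint): Pump plunger travel in m: 0 = up, 0.020 = pressed right down. Spring return; 4.5 N to start it, 11 to 15 N at the bottom. With the valve shut each stroke of 15 mm or more raises the pin by 6 mm (up to 9 mm while it is down), a shorter one does nothing; it must come back up (below 1 mm) before the next stroke
- plunger_top (a point): Top centre of the plunger's black mushroom knob, 38 mm across, nearly flat on top, 128 mm above the bench when up; moves straight down
- indicator (a joint): How far the indicator pin stands out, in m: 0 = in at the start; kept up in clicks of 6 mm as the pump is worked; fully out = about 0.029, after about five strokes. Further strokes gain nothing
- lamp_shade (a point): Rough middle of the rim of the work lamp's shade (cone 180 mm across, rim about 0.47 m above the bench, top 0.67 m; within 20 mm). The lamp's two-bar arm runs from the shade to the back right, above the bench's back edge. It is solid and in the way of an arm that swings from left to right at reach: draw the arm in towards its base before swinging past
- pin: The indicator pin: round steel pin 9 mm across in a brass gland 21 mm across at the back of the pump block, behind the lever spindle (vice x = +25, y = -30 mm); its tip stands 76 mm above the bench when in and 105 mm when fully out, when a dark groove shows at its foot. Origin on its axis, 14 mm below its tip. Not to be touched
- hammer: Chasing hammer 206 mm long, lying on the bench; a bystander to be left alone
- sizers: Bunch of ring gauges on a keeper ring, 82 x 99 x 25 mm, lying on the bench; a bystander to be left alone
- loupe: Folding loupe, 69 mm long, lying on the bench; a bystander to be left alone
- graver: Graver with a ball handle, 117 mm long, lying on the bench; a bystander to be left alone
- tweezers: Steel tweezers, 118 mm long, lying on the bench; a bystander to be left alone
- tin: Small round metal tin, 49 mm across, 20 mm high, lying on the bench; a bystander to be left alone
- ringclamp: Waisted wooden ring clamp, 104 mm long, lying on the bench; a bystander to be left alone
There are look-alikes about, which are no part of the job. Leave any turquoise look-alike of the block alone.

How it is judged:
By the outcome, as a careful person would: the job done as asked, in the order asked, and still so for the second after the job is handed in, with the robot touching nothing.
It also fails if it takes over 72 s, if anything falls off the work surface, if the arm or the gripper's body presses on something with over 40 N, if the wrist force passes 120 N, or if a joint passes its speed limit or range.

## Working session

There is one attempt and no reset: what is moved stays moved. The work goes in short steps, Python scripts to look and compute and a tool call to move; the robot and the scene stay as the last step left them, time stands still between calls to the robot, and variables do not carry over. Pictures are saved under pics/ and viewed, and the job is handed in when it is done.

Besides the shell and the picture viewer there is one more tool, called as a command line: name --pt "numbers of a row" for each row, then --argument value for the rest. carry_out: Moves the arm, as the interface text tells. Its arguments: {"type":"object","properties":{"moves":{"type":"array","items":{"type":"array","items":{"type":"number"}}}},"required":["moves"]}

```bash
mkdir -p pics; ls; cat > h.py <<'E'
import numpy as np, cv2
from plant import env, viewer, ticket
def cam(n,fn=None):
    d=viewer.read_camera(n)
    if fn: 
        cv2.imwrite('pics/'+fn+'.png',d['pixels'][:,:,::-1])
        np.savez('pics/'+fn+'.npz',**{k:np.array(v) for k,v in d.items()})
    return d
def load(fn): return np.load('pics/'+fn+'.npz')
def pt(d,u,v,z=None,r=1):
    K=d['camera_matrix'];T=d['world_from_camera']
    a=d['range_z'][int(v)-r:int(v)+r+1,int(u)-r:int(u)+r+1]; a=a[a>0]
    ray=np.array([(u-K[0,2])/K[0,0],-(v-K[1,2])/K[1,1],-1.])
    if z is None: p=ray*np.median(a); return T[:3,:3]@p+T[:3,3]
    w=T[:3,:3]@ray; return T[:3,3]+w*(z-T[2,3])/w[2]
def proj(d,p):
    K=d['camera_matrix'];T=d['world_from_camera']
    c=T[:3,:3].T@(np.array(p)-T[:3,3]); return K[0,0]*c[0]/-c[2]+K[0,2], K[1,1]*-c[1]/-c[2]+K[1,2]
def crop(fn,u0,v0,u1,v1,k):
    im=cv2.imread('pics/'+fn+'.png')[v0:v1,u0:u1]
    cv2.imwrite('pics/%s_c%d_%d.png'%(fn,u0,v0),cv2.resize(im,None,fx=k,fy=k,interpolation=cv2.INTER_CUBIC))
E
python3 - <<'E'
from h import *
for n in ['scene','top','wrist']:
    d=cam(n,n+'0'); print(n,d['camera_matrix'].round(1).tolist(),d['world_from_camera'].round(3).tolist(),[k for k in d])
o=env.get_obs(); print({k:np.round(v,3).tolist() for k,v in o.items()})
E
```

```text
pics
scene [[385.1, 0.0, 277.5], [0.0, 385.1, 211.6], [0.0, 0.0, 1.0]] [[0.647, 0.558, -0.519, -74.667], [-0.762, 0.479, -0.435, -403.674], [0.006, 0.677, 0.736, 984.123], [0.0, 0.0, 0.0, 1.0]] ['pixels', 'range_z', 'camera_matrix', 'world_from_camera']
top [[402.7, 0.0, 273.6], [0.0, 402.7, 214.4], [0.0, 0.0, 1.0]] [[-0.018, 0.994, -0.11, 272.557], [-1.0, -0.019, -0.009, -13.916], [-0.011, 0.109, 0.994, 1537.572], [0.0, 0.0, 0.0, 1.0]] ['pixels', 'range_z', 'camera_matrix', 'world_from_camera']
wrist [[292.5, 0.0, 279.2], [0.0, 292.5, 203.4], [0.0, 0.0, 1.0]] [[-0.441, 0.855, 0.273, 371.028], [-0.898, -0.42, -0.133, 569.697], [0.001, -0.304, 0.953, 383.457], [0.0, 0.0, 0.0, 1.0]] ['pixels', 'range_z', 'camera_matrix', 'world_from_camera']
{'time_s': 0.15, 'q': [1.402, 0.359, 0.011, -0.0, -1.224, -0.288], 'dq': [-0.002, -0.003, 0.001, 0.0, 0.001, -0.001], 'joint_efforts': [-0.001, -58.328, 29.329, 7.001, 0.009, -0.0], 'position': [297.608, 605.445, 225.872], 'tcp_rot': [0.16, -0.689, 0.161, 0.689], 'wrist_force': [-0.033, 0.361, 0.146], 'torque': [0.068, -0.004, -0.024], 'opening': 87.491}
```

View pics/scene0.png

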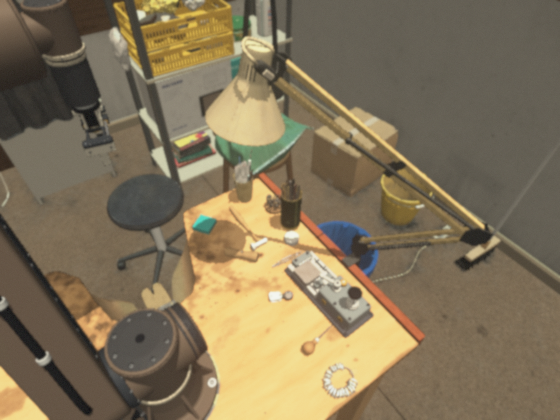

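View pics/top0.png

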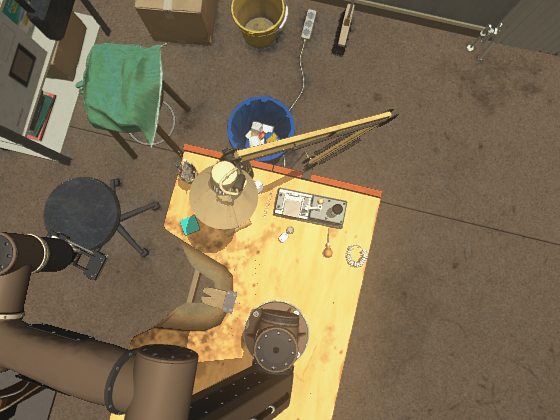

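View pics/wrist0.png

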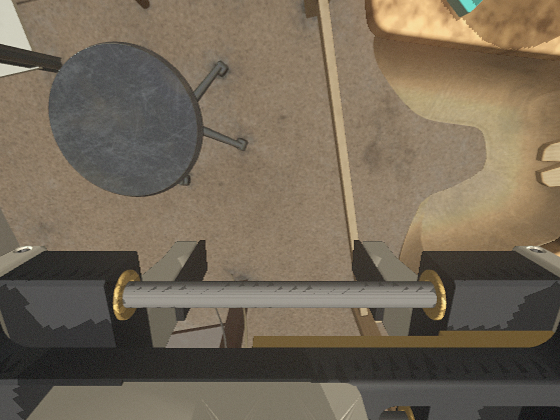

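The vice shows at scene (330,290) and top (311,207). A turquoise look-alike lies at scene (204,224) and top (190,225). The lamp shade is at top (223,195).

```bash
python3 - <<'E'
from h import *
crop('top0',265,180,355,235,8)
crop('scene0',265,240,385,340,6)
d=load('top0')
for n,u,v in [('TL',277,190),('TR',349,201),('BR',344,228),('BL',274,216),('block',293,205),('knob',336,210)]:
    print(n,pt(d,u,v).round(0),pt(d,u,v,12).round(0))
E
```

```text
TL [536. -16.   3.] [535. -16.  12.]
TR [ 488. -291.    2.] [ 487. -290.   12.]
BR [ 385. -269.    0.] [ 384. -267.   12.]
BL [436.  -2.   1.] [435.  -2.  12.]
block [471. -74.  49.] [475. -76.  12.]
knob [ 439. -222.  127.] [ 453. -239.   12.]
```

View pics/top0_c265_180.png

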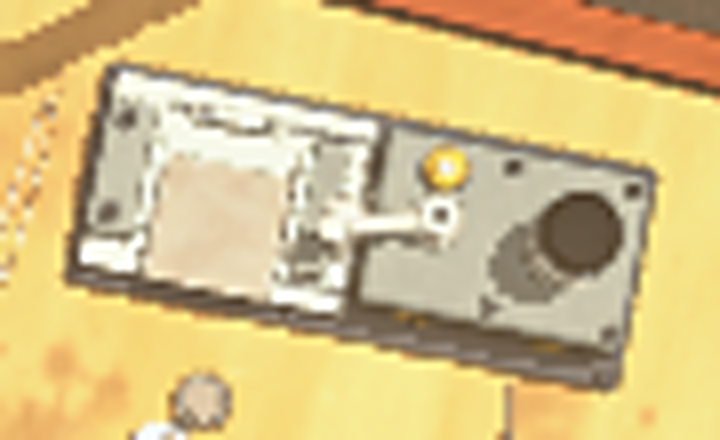

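View pics/scene0_c265_240.png

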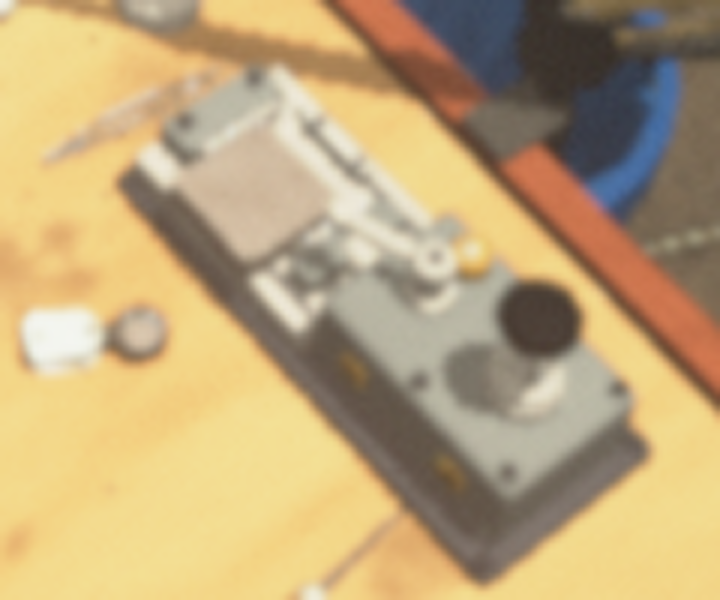

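```bash
python3 - <<'E'
from h import *
from scipy.spatial.transform import Rotation as R
o=env.get_obs();w,x,y,z=o['tcp_rot'];M=R.from_quat([x,y,z,w]).as_matrix();print(M.round(3))
d=load('top0')
T=d['world_from_camera'];K=d['camera_matrix']
v,u=np.mgrid[0:420,0:560];Z=d['range_z']
P=np.stack([(u-K[0,2])/K[0,0]*Z,-(v-K[1,2])/K[1,1]*Z,-Z],-1)@T[:3,:3].T+T[:3,3]
m=(Z>0)&(P[...,2]>380)&(u>180)&(u<265)&(v>150)&(v<240)
q=P[m];print(len(q),q.min(0).round(),q.max(0).round())
for a,b in[(380,450),(450,500),(500,560),(560,620),(620,700),(700,900)]:
    s=q[(q[:,2]>a)&(q[:,2]<b)]
    if len(s):print(a,b,len(s),s.min(0).round(),s.max(0).round())
m=(Z>0)&(P[...,2]>250)&(u>225)&(u<400)&(v>90)&(v<190)
q=P[m]
for xx in range(450,1000,50):
    s=q[(q[:,0]>xx)&(q[:,0]<xx+50)]
    if len(s):print(xx,len(s),s.min(0).round(),s.max(0).round())
E
```

```text
[[-0.    -0.441 -0.897]
 [-0.001 -0.897  0.441]
 [-1.     0.001 -0.   ]]
4048 [352.  17. 465.] [553. 216. 679.]
450 500 407 [352.  39. 465.] [527. 216. 500.]
500 560 1899 [354.  17. 500.] [553. 215. 560.]
560 620 884 [401.  25. 560.] [538. 167. 620.]
620 700 858 [415.  59. 620.] [525. 137. 679.]
450 422 [450.  41. 465.] [499.  99. 672.]
500 579 [500.   1. 466.] [550. 105. 628.]
550 539 [ 550. -118.  414.] [600.  32. 574.]
600 430 [ 600. -226.  343.] [650. -74. 490.]
650 320 [ 650. -329.  264.] [ 700. -174.  413.]
700 162 [ 700. -386.  250.] [ 747. -286.  325.]
```

```bash
python3 - <<'E'
from h import *
Q=[]
for n in ['top0','scene0']:
    d=load(n);T=d['world_from_camera'];K=d['camera_matrix']
    print(n,'origin at',proj(d,[0,0,0]),'tcp',proj(d,[297.6,605,226]))
    v,u=np.mgrid[0:420,0:560];Z=d['range_z']
    P=np.stack([(u-K[0,2])/K[0,0]*Z,-(v-K[1,2])/K[1,1]*Z,-Z],-1)@T[:3,:3].T+T[:3,3]
    m=(Z>0)&(P[...,2]>30)
    if n=='top0': m&=((v>225)&(u<310)&(P[...,2]>100))
    else: m&=(((u<240)&(v>250))|((u<130)&(v<160)))&(P[...,2]>250)
    Q.append(P[m])
q=np.vstack(Q)
a=1.114
r=q[:,0]*np.cos(a)+q[:,1]*np.sin(a); l=-q[:,0]*np.sin(a)+q[:,1]*np.cos(a)
import sys
for z0 in range(100,1500,100):
  for r0 in range(-400,1000,100):
    s=(q[:,2]>z0)&(q[:,2]<z0+100)&(r>r0)&(r<r0+100)
    if s.sum()>15: print('z',z0,'r',r0,s.sum(),'lat',l[s].min().round(),l[s].max().round())
E
```

```text
top0 origin at (np.float64(275.6003610810649), np.float64(332.47797441496573)) tcp (np.float64(87.7697770247577), np.float64(254.5108769012728))
scene0 origin at (np.float64(168.68389855590897), np.float64(388.71347951786845)) tcp (np.float64(105.27119811006213), np.float64(154.1392092629035))
z 100 r 0 43 lat -107.0 77.0
z 200 r -200 45 lat 97.0 154.0
z 200 r -100 5781 lat -112.0 162.0
z 200 r 0 3743 lat -107.0 105.0
z 200 r 500 85 lat -39.0 38.0
z 200 r 600 58 lat -40.0 9.0
z 200 r 700 47 lat -40.0 37.0
z 300 r -100 4705 lat 65.0 172.0
z 300 r 0 661 lat 77.0 113.0
z 300 r 100 16 lat 109.0 114.0
z 300 r 500 673 lat -41.0 41.0
z 300 r 600 1084 lat -41.0 39.0
z 300 r 700 281 lat -41.0 37.0
z 400 r -100 3510 lat 75.0 173.0
z 400 r 0 2080 lat 79.0 131.0
z 400 r 100 190 lat 106.0 126.0
z 400 r 200 33 lat -282.0 -253.0
z 400 r 600 1767 lat -47.0 44.0
z 500 r -100 96 lat 122.0 133.0
z 500 r 0 2055 lat 87.0 133.0
z 500 r 100 351 lat 110.0 129.0
z 500 r 200 39 lat -278.0 -252.0
z 500 r 500 45 lat 90.0 128.0
z 500 r 600 2576 lat -53.0 112.0
z 600 r 0 205 lat 101.0 113.0
z 600 r 100 280 lat 111.0 125.0
z 600 r 300 69 lat 46.0 65.0
z 600 r 400 655 lat 64.0 203.0
z 600 r 500 1547 lat 85.0 236.0
z 600 r 600 3997 lat -50.0 131.0
z 700 r 100 3492 lat -25.0 84.0
z 700 r 200 2053 lat -17.0 137.0
z 700 r 300 2836 lat 37.0 176.0
z 700 r 400 1800 lat 64.0 179.0
z 700 r 500 17 lat 127.0 155.0
z 800 r 100 1641 lat -20.0 92.0
z 800 r 200 1787 lat -16.0 113.0
```

```bash
python3 - <<'E'
from h import *
Q=[]
for n in ['top0','scene0']:
    d=load(n);T=d['world_from_camera'];K=d['camera_matrix']
    v,u=np.mgrid[0:420,0:560];Z=d['range_z']
    P=np.stack([(u-K[0,2])/K[0,0]*Z,-(v-K[1,2])/K[1,1]*Z,-Z],-1)@T[:3,:3].T+T[:3,3]
    m=(Z>0)&(P[...,2]>230)
    if n=='top0': m&=((v>225)&(u<310))
    else: m&=(((u<240)&(v>250))|((u<130)&(v<160)))&(P[...,2]>250)
    Q.append(P[m])
q=np.vstack(Q); np.save('arm0.npy',q)
a=1.114
r=q[:,0]*np.cos(a)+q[:,1]*np.sin(a); l=-q[:,0]*np.sin(a)+q[:,1]*np.cos(a)
s=(r>300)
im=np.zeros((600,800,3),np.uint8)
# left: r vs l ; right: r vs z
cm=cv2.applyColorMap(np.clip((q[:,2]-200)/4,0,255).astype(np.uint8).reshape(-1,1),cv2.COLORMAP_JET)[:,0]
o=np.argsort(q[:,2])
for i in o:
    U=int(r[i]/2);V=int(150-l[i]/2)
    if 0<=U<400 and 0<=V<300: im[V,U]=cm[i]
    V=int(600-q[i,2]/3)
    if 0<=U<400 and 300<=V<600: im[V,U]=cm[i]
    U=int(600-l[i]/2)
    if 400<=U<800 and 300<=V<600 and r[i]>350: im[V,U]=cm[i]
cv2.imwrite('pics/armplot.png',im)
E
```

```text
(no output)
```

View pics/armplot.png

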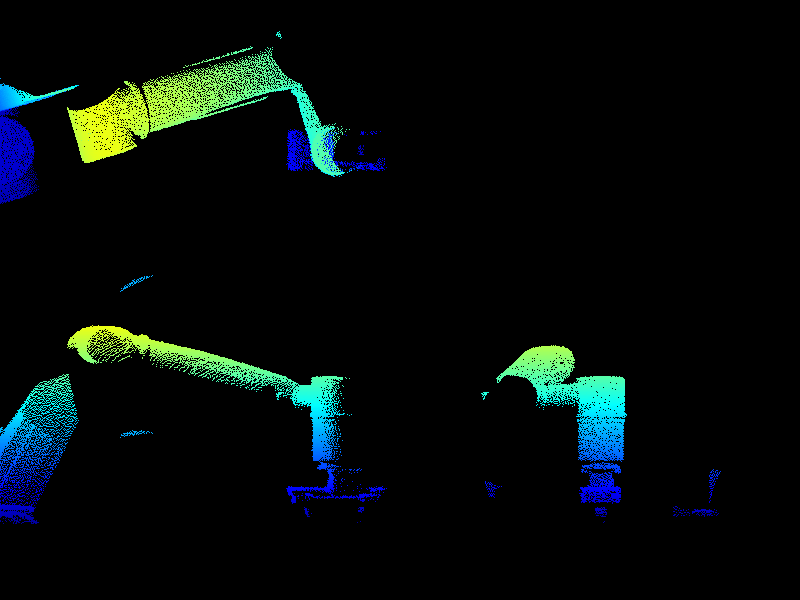

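carry_out --pt "0 -20 36 0 0" --pt "0 -20 36 0 0" --pt "0 -20 36 0 0" --pt "0 -20 36 0 0" --pt "0 -20 36 0 0"

```text
time_s: 0.57
position: [217.1, 441.2, 314.7]
tcp_rot: [-0.151, 0.689, -0.171, -0.688]
wrist_force: [-0.9, 0.4, 1.6]
opening: 59.7
```

carry_out --pt "0 -15 38 0 0" --pt "0 -15 38 0 0" --pt "0 -15 38 0 0" --pt "0 -15 38 0 0" --pt "0 -15 38 0 0"

```text
time_s: 0.98
position: [133.5, 267.9, 394.9]
tcp_rot: [-0.152, 0.689, -0.173, -0.688]
wrist_force: [-2.8, -0.4, 1.0]
opening: 26.5
```

```bash
python3 - <<'E'
from h import *
o=env.get_obs(); print({k:np.round(v,3).tolist() for k,v in o.items()})
E
```

```text
{'time_s': 0.983, 'q': [1.785, -0.374, -0.339, -0.012, -1.633, -0.677], 'dq': [1.011, -1.005, -0.136, -0.029, -0.849, -1.035], 'joint_efforts': [-7.492, 5.851, 29.314, 7.428, 1.29, 2.057], 'position': [133.454, 267.939, 394.864], 'tcp_rot': [-0.152, 0.689, -0.173, -0.688], 'wrist_force': [-2.845, -0.354, 1.009], 'torque': [0.196, 0.307, -0.007], 'opening': 26.491}
```

carry_out --pt "0 0 36 -10 3" --pt "0 0 15 -28 7" --pt "0 0 3 -30 7" --pt "0 0 2 -30 7" --pt "0 0 2 -30 7"

```text
time_s: 1.4
position: [200.4, 131.8, 401.3]
tcp_rot: [0.333, -0.62, 0.341, 0.623]
wrist_force: [1.2, 0.7, -0.1]
opening: 0.5
```

```bash
cat > st.py <<'E'
from h import *
from scipy.spatial.transform import Rotation as R
o=env.get_obs();w,x,y,z=o['tcp_rot'];M=R.from_quat([x,y,z,w]).as_matrix()
p=o['position'];print('t',o['time_s'],'p',p.round(1),'r',np.hypot(p[0],p[1]).round(1),'az',np.degrees(np.arctan2(p[1],p[0])).round(1),'yaz',(np.degrees(np.arctan2(M[1,1],M[0,1]))%360).round(2),'tilt',M[2,0].round(4),'q',o['q'].round(2),'F',o['wrist_force'].round(1),o['opening'].round(1))
E
python3 st.py
```

```text
Traceback (most recent call last):
  File "st.py", line 4, in <module>
    p=o['position'];print('t',o['time_s'],'p',p.round(1),'r',np.hypot(p[0],p[1]).round(1),'az',np.degrees(np.arctan2(p[1],p[0])).round(1),'yaz',(np.degrees(np.arctan2(M[1,1],M[0,1]))%360).round(2),'tilt',M[2,0].round(4),'q',o['q'].round(2),'F',o['wrist_force'].round(1),o['opening'].round(1))
                                                                                                                                                                                                                                                                              ^^^^^^^^^^^^^^^^^^
AttributeError: 'float' object has no attribute 'round'
```

carry_out --pt "0 0 3 -30 7" --pt "0 0 3 -30 7" --pt "0 0 3 -30 7" --pt "0 0 3 -30 7" --pt "0 0 3 -30 7"

```text
time_s: 1.82
position: [233.4, -20.8, 402.1]
tcp_rot: [0.511, -0.486, 0.515, 0.488]
wrist_force: [1.7, 0.5, 0.6]
opening: 0.5
```

```bash
sed -i "s/o\['opening'\].round(1)/o['opening']/" st.py; python3 st.py
```

```text
t 1.8167 p [233.4 -20.8 402.1] r 234.3 az -5.1 yaz 177.07 tilt -1.0 q [ 0.86 -0.56 -0.4  -0.   -1.73 -0.91] F [1.7 0.5 0.6] 0.4870075162729018
```

carry_out --pt "0 15 -20 -30 2" --pt "0 18 -36 -20 2" --pt "0 18 -36 -14 2" --pt "0 18 -36 -10 0" --pt "0 18 -36 -5 0"

```text
time_s: 2.23
position: [367.5, -100.0, 334.2]
tcp_rot: [0.54, -0.465, 0.528, 0.462]
wrist_force: [-0.1, 2.1, 0.2]
opening: 0.4
```

```bash
python3 st.py; python3 - <<'E'
from h import *
cam('wrist');cam('wrist','w1')
E
python3 st.py
```

```text
t 2.2333 p [ 367.5 -100.   334.2] r 380.9 az -15.2 yaz 172.0 tilt -0.9998 q [ 0.26 -0.23 -0.38 -0.   -1.4  -0.4 ] F [-0.1  2.1  0.2] 0.3700494640781803
t 2.3333 p [368.3 -99.3 329.7] r 381.5 az -15.1 yaz 171.85 tilt -1.0 q [ 0.26 -0.21 -0.38 -0.   -1.4  -0.4 ] F [-1.7 -0.  -0. ] 0.37522332234575356
```

View pics/w1.png

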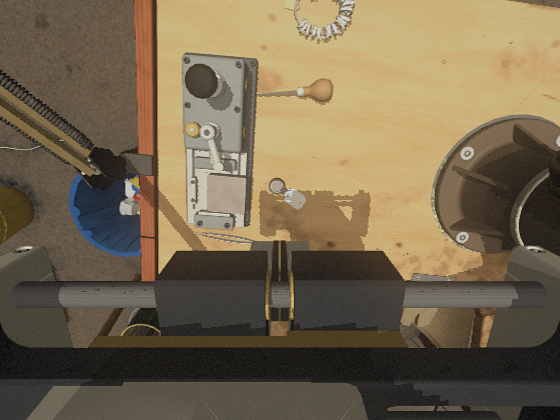

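The vice runs from (182,55) to (250,225). I can see the knob (202,80), pin (192,129), lever spindle (208,131), lever tip about (218,165) and block (220,190). The loupe is at (285,190) and the graver at (300,92).

```bash
python3 - <<'E'
from h import *
crop('w1',175,45,265,120,8);crop('w1',175,115,265,190,8);crop('w1',175,165,265,240,8)
E
```

```text
(no output)
```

View pics/w1_c175_115.png

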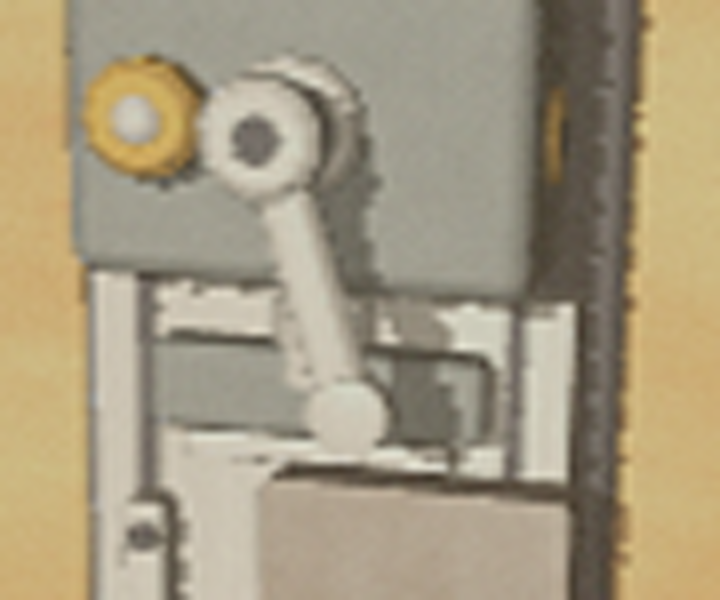

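View pics/w1_c175_165.png

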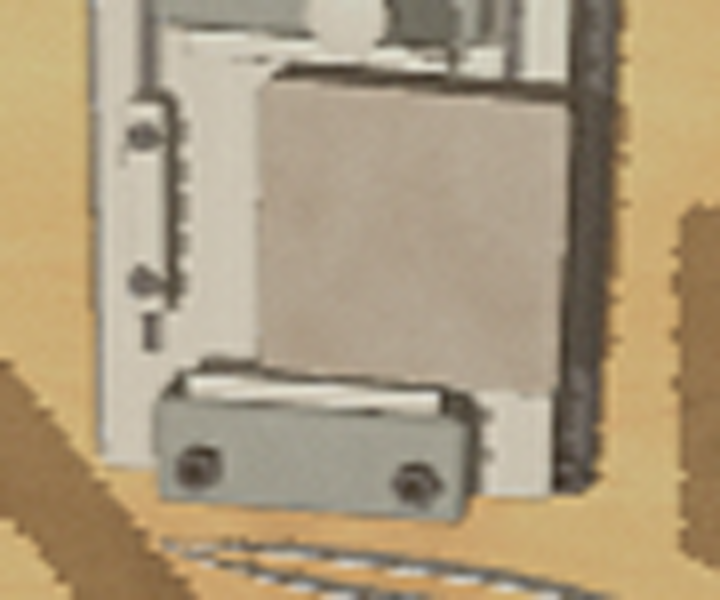

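View pics/w1_c175_45.png

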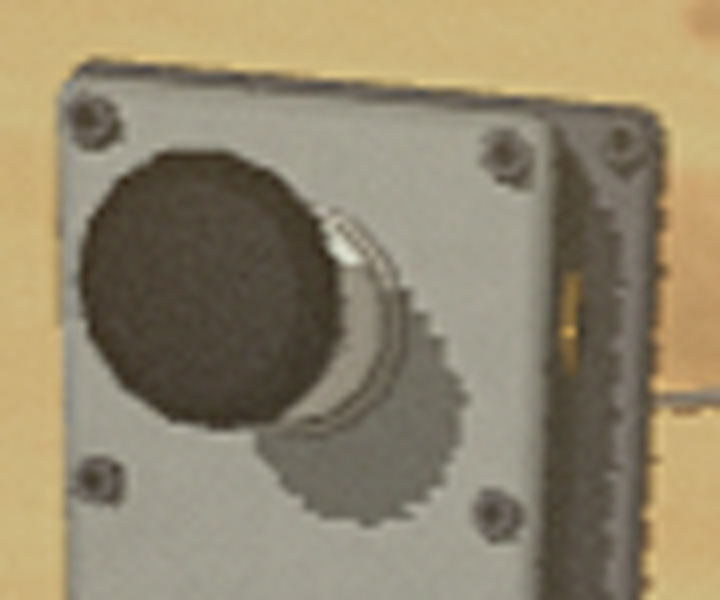

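```bash
cat > vm.py <<'E'
from h import *
d=load('w1')
f=lambda u,v,z:pt(d,u,v,z)
P={k:f(*a) for k,a in dict(knob=(201.4,81.2,128),pin=(191.9,129.6,76),piv=(206.9,132.25,88),tip=(218.4,167.1,89),b1=(207.75,175,48),b2=(246.25,177.25,48),b3=(244.1,214.4,48),b4=(207.5,210.3,48),stop=(195.6,190,42),
 A=(242.5,151,62),B=(182.75,56.3,62),C=(243.1,59.4,62),D=(185,147.75,62)).items()}
E
python3 - <<'E'
from vm import *
for k in P: print(k,P[k].round(1), 'depth z', pt(d,*{'knob':(201.4,81.2),'pin':(191.9,129.6),'piv':(207,132),'tip':(218.4,167),'b1':(211,178),'b2':(243,180),'b3':(241,211),'b4':(211,206),'stop':(193,190),'A':(240,149),'B':(185,59),'C':(240,62),'D':(188,145)}[k]).round(0))
V=np.array([[-42,-1],[42,-126],[-42,-126],[42,-1.],[25,-30]])
W=np.array([P[k][:2] for k in ['A','B','C','D','pin']])
a=V-V.mean(0);b=W-W.mean(0);th=np.arctan2((a[:,0]*b[:,1]-a[:,1]*b[:,0]).sum(),(a*b).sum());c,s=np.cos(th),np.sin(th);Rm=np.array([[c,-s],[s,c]])
t=W.mean(0)-Rm@V.mean(0);print('yaw',th,np.degrees(th),'t',t,'res',(W-(V@Rm.T+t)).round(1).tolist())
np.savez('vice.npz',R=Rm,t=t)
for k in P: print(k,(Rm.T@(P[k][:2]-t)).round(1))
g=[np.linalg.norm(P[x][:2]-P[y][:2]).round(1) for x,y in[('b1','b2'),('b2','b3'),('b3','b4'),('piv','tip')]];print(g)
E
```

```text
knob [ 443.3 -223.5  128. ] depth z [ 443. -223.  128.]
pin [ 481.9 -171.5   76. ] depth z [ 482. -171.   75.]
piv [ 459.4 -165.7   88. ] depth z [ 458. -166.   92.]
tip [ 453.5 -117.9   89. ] depth z [ 454. -118.   89.]
b1 [ 481.9 -101.5   48. ] depth z [478. -96.  48.]
b2 [424.3 -89.9  48. ] depth z [430. -86.  48.]
b3 [438.2 -30.8  48. ] depth z [442. -37.  48.]
b4 [494.6 -45.6  48. ] depth z [488. -52.  48.]
stop [507.7 -79.5  42. ] depth z [512. -80.  42.]
A [ 420.8 -131.7   62. ] depth z [ 424. -135.   60.]
B [ 476.5 -264.    62. ] depth z [ 473. -260.   67.]
C [ 398.8 -249.4   62. ] depth z [ 403. -246.   66.]
D [ 501.8 -147.7   62. ] depth z [ 497. -151.   62.]
yaw -0.19962403694534178 -11.437614806331702 t [ 462.33508771 -136.19893657] res [[-0.2, -2.9], [-2.0, 4.0], [2.6, 2.0], [-1.5, -2.2], [1.0, -0.9]]
knob [ -1.4 -89.3]
pin [ 26.2 -30.7]
piv [  2.9 -29.5]
tip [-12.3  16.2]
b1 [12.3 37.9]
b2 [-46.5  37.8]
b3 [-44.6  98.6]
b4 [13.6 95.2]
stop [33.3 64.6]
A [-41.6  -3.8]
B [  39.2 -122.5]
C [ -39.8 -123.5]
D [41.  -3.5]
[np.float64(58.8), np.float64(60.8), np.float64(58.3), np.float64(48.2)]
```

carry_out --pt "0 34 -5 10 1" --pt "0 36 -5 10 1.3" --pt "0 38 -5 10 1" --pt "0 38 -5 9 0" --pt "0 38 -3 9 0"

```text
time_s: 2.75
position: [406.6, -56.7, 146.5]
tcp_rot: [0.556, -0.446, 0.544, 0.443]
wrist_force: [1.4, 0.2, -0.2]
opening: -0.1
```

```bash
cat >> st.py <<'E'
v=np.load('vice.npz');V=v['R'].T@(p[:2]-v['t']);print('vice xy',V.round(1),'z',p[2].round(1))
E
python3 st.py; python3 - <<'E'
from vm import *
for u,v in [(279,186),(292,198),(302,202),(300,92),(262,95)]: print(u,v,pt(d,u,v).round(0))
E
```

```text
t 2.75 p [406.6 -56.7 146.5] r 410.6 az -7.9 yaz 167.88 tilt -0.9998 q [ 0.35 -0.03 -0.66 -0.   -0.92 -0.56] F [ 1.4  0.2 -0.2] -0.07894407746538334
vice xy [-70.3  66.8] z 146.5
279 186 [378. -59.   9.]
292 198 [359. -36.  12.]
302 202 [343. -27.  12.]
300 92 [ 326. -201.   17.]
262 95 [ 384. -205.    3.]
```

carry_out --pt "0 25 12 0 -0.7" --pt "0 38 2 0 0" --pt "0 30 0 0 0" --pt "0 13 0 0 0" --pt "0 0 0 0 0"

```text
time_s: 3.17
position: [389.8, -52.2, 32.4]
tcp_rot: [0.552, -0.449, 0.542, 0.447]
wrist_force: [0.1, 0.0, -0.1]
opening: 0.2
```

```bash
python3 st.py; python3 - <<'E'
from h import *
cam('wrist','w2');cam('scene','s2');crop('s2',230,220,390,340,5)
E
python3 st.py
```

```text
t 3.1667 p [389.8 -52.2  32.4] r 393.3 az -7.6 yaz 168.67 tilt -0.9999 q [ 0.38  0.13 -0.85 -0.   -0.58 -0.57] F [ 0.1  0.  -0.1] 0.2376278745523693
vice xy [-87.7  67.9] z 32.4
t 3.2667 p [391.6 -51.8  34.6] r 395.0 az -7.5 yaz 168.69 tilt -0.9999 q [ 0.37  0.13 -0.84 -0.   -0.58 -0.57] F [-0.1  0.3  0.9] 0.6550393978603438
vice xy [-86.1  68.7] z 34.6
```

View pics/w2.png

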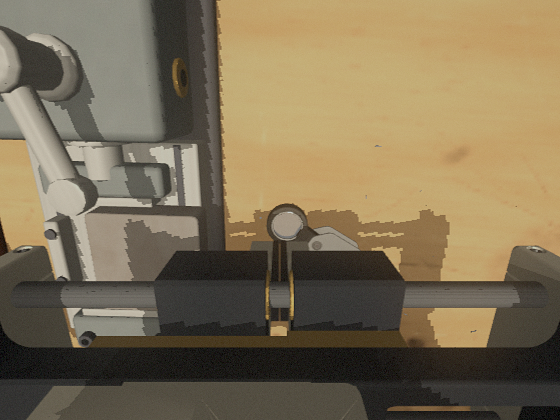

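View pics/s2_c230_220.png

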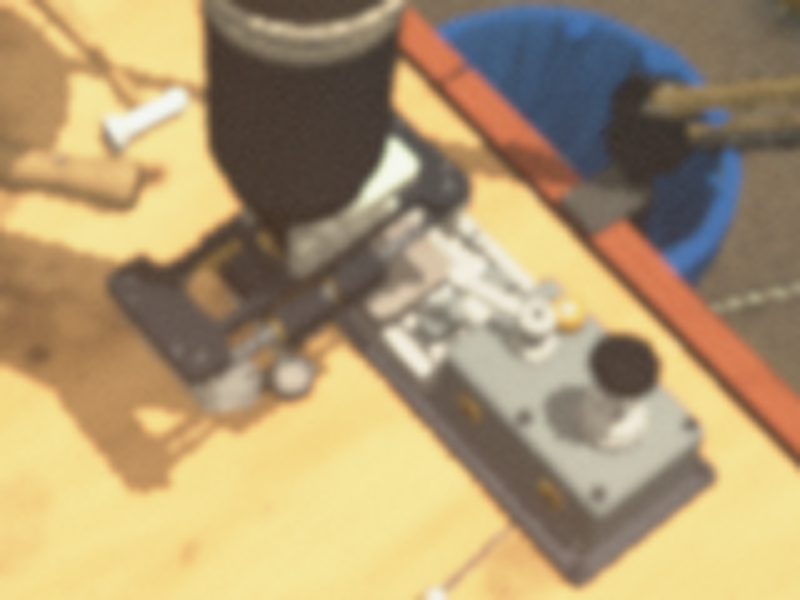

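carry_out --pt "0 -3 -4 0 0" --pt "0 0 -5 0 0" --pt "0 0 -5 0 0" --pt "0 0 -5 0 0" --pt "0 0 -4 0 0"

```text
time_s: 3.68
position: [416.1, -56.5, 42.1]
tcp_rot: [0.554, -0.451, 0.539, 0.446]
wrist_force: [-0.3, 0.6, -0.1]
opening: 0.2
```

```bash
python3 st.py
```

```text
t 3.6833 p [416.1 -56.5  42.1] r 419.9 az -7.7 yaz 168.78 tilt -0.9998 q [ 0.34  0.15 -0.78 -0.   -0.61 -0.53] F [-0.3  0.6 -0.1] 0.21530691837407012
vice xy [-61.1  69. ] z 42.1
```

carry_out --pt "0 4 -2 -1 0" --pt "0 1 -3 0 0" --pt "0 1 -3 0 0" --pt "0 0 -3 0 0" --pt "0 0 -3 0 0"

```text
time_s: 4.1
position: [420.4, -63.3, 32.8]
tcp_rot: [0.55, -0.447, 0.545, 0.448]
wrist_force: [-4.7, 3.2, 5.3]
opening: 0.5
```

```bash
python3 st.py
```

```text
t 4.1 p [420.4 -63.3  32.8] r 425.2 az -8.6 yaz 168.54 tilt -1.0 q [ 0.31  0.19 -0.77 -0.01 -0.61 -0.51] F [-4.7  3.2  5.3] 0.5274055761558265
vice xy [-55.5  63.1] z 32.8
```

carry_out --pt "0 -4 3 2 0" --pt "0 0 0 2 0" --pt "0 0 -4 0 0" --pt "0 0 -4 0 0" --pt "0 0 -3 0 0"

```text
time_s: 4.52
position: [424.6, -62.7, 34.7]
tcp_rot: [0.548, -0.445, 0.548, 0.449]
wrist_force: [-7.7, 2.5, 4.5]
opening: -0.0
```

```bash
python3 st.py
```

```text
t 4.5167 p [424.6 -62.7  34.7] r 429.2 az -8.4 yaz 168.36 tilt -1.0 q [ 0.31  0.19 -0.75 -0.01 -0.63 -0.51] F [-7.7  2.5  4.5] -0.020908871475325157
vice xy [-51.6  64.6] z 34.7
```

carry_out --pt "0 -3 -5 0 0" --pt "0 0 -5 0 0" --pt "0 0 -5 0 0"

```text
time_s: 4.77
position: [435.1, -66.2, 37.1]
tcp_rot: [0.545, -0.444, 0.551, 0.451]
wrist_force: [-25.1, 18.4, 19.4]
opening: 0.6
```

```bash
python3 st.py
```

```text
t 4.7667 p [435.1 -66.2  37.1] r 440.1 az -8.7 yaz 168.47 tilt -0.9999 q [ 0.29  0.21 -0.72 -0.01 -0.66 -0.49] F [-25.1  18.4  19.4] 0.6023423357303991
vice xy [-40.6  63.2] z 37.1
```

carry_out --pt "0 0 12 0 0" --pt "0 -10 20 0 0" --pt "0 -40 10 0 0" --pt "0 -41 0 0 0" --pt "0 -41 0 0 0"

```text
time_s: 5.18
position: [391.1, -60.4, 165.4]
tcp_rot: [0.539, -0.44, 0.558, 0.452]
wrist_force: [1.6, 0.2, -0.3]
opening: 0.8
```

carry_out --pt "0 -40 0 -8 0" --pt "0 -40 0 -8 0" --pt "0 -30 0 -8 0" --pt "0 -5 0 0 0" --pt "0 0 0 0 0"

```text
time_s: 5.6
position: [404.4, -82.7, 302.7]
tcp_rot: [0.552, -0.449, 0.544, 0.445]
wrist_force: [0.0, 0.9, -0.9]
opening: 0.7
```

```bash
python3 st.py; python3 - <<'E'
from h import *
cam('wrist','w3');crop('w3',140,70,280,250,4)
E
python3 st.py
```

```text
t 5.6 p [404.4 -82.7 302.7] r 412.8 az -11.6 yaz 168.41 tilt -0.9999 q [ 0.28 -0.15 -0.39  0.   -1.31 -0.48] F [ 0.   0.9 -0.9] 0.6539150006700157
vice xy [-67.4  41. ] z 302.7
t 5.65 p [404.6 -82.7 302.5] r 413.0 az -11.6 yaz 168.43 tilt -0.9999 q [ 0.28 -0.15 -0.39  0.   -1.31 -0.48] F [ 1.7 -0.2  1.8] 0.17979226804308598
vice xy [-67.2  41. ] z 302.5
```

View pics/w3.png

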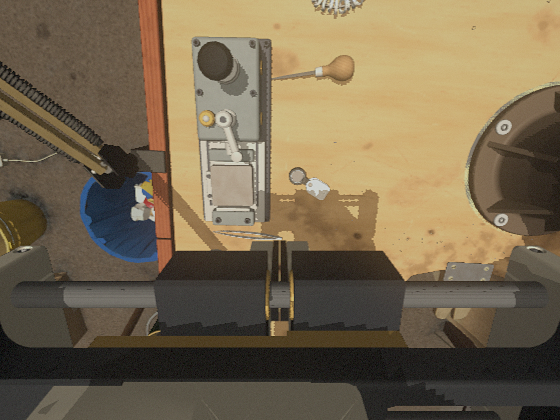

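```bash
python3 - <<'E'
from h import *
crop('w3',190,95,280,165,8);crop('w3',190,150,280,230,7)
E
```

```text
(no output)
```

View pics/w3_c190_150.png

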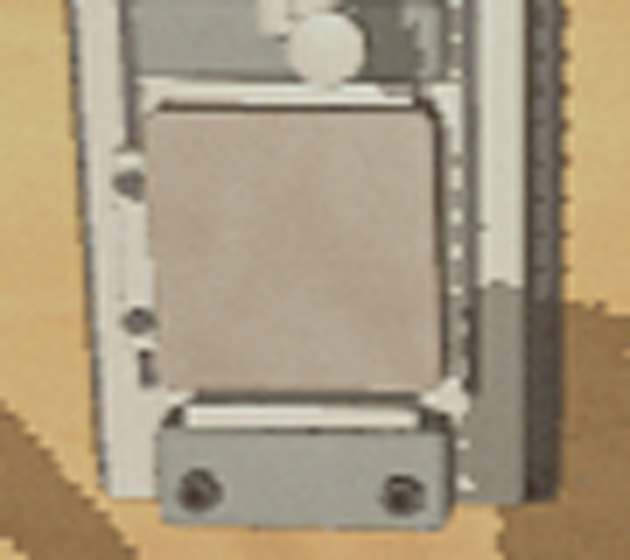

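View pics/w3_c190_95.png

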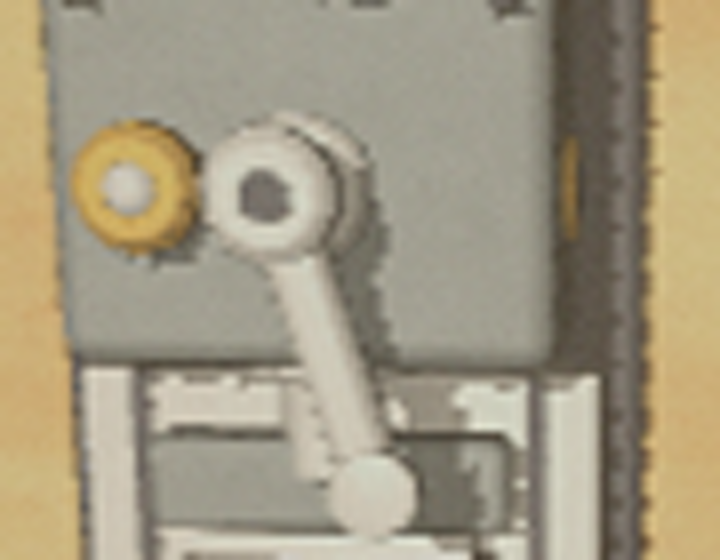

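```bash
python3 - <<'E'
from h import *
d=load('w3');v=np.load('vice.npz')
f=lambda u,w,z:(v['R'].T@(pt(d,u,w,z)[:2]-v['t'])).round(1)
for n,a in dict(bl=(190+147/7,150+112/7,48),fl=(190+437/7,150+112/7,48),br=(190+160/7,150+388/7,48),fr=(190+440/7,150+385/7,48),jawfront=(190+449/7,150+450/7,46),jawback=(190+162/7,150+440/7,46),piv=(190+265/8,95+195/8,88),tip=(190+373/8,95+497/8,89),pin=(190+128/8,95+187/8,76)).items(): print(n,f(*a))
E
```

```text
bl [31.5 35.7]
fl [-27.6  35.7]
br [33.2 94.9]
fr [-26.5  94.2]
jawfront [-27.7 109.6]
jawback [ 34.1 107.4]
piv [  2.5 -29.5]
tip [-12.1  16.6]
pin [ 26.4 -30.4]
```

```bash
python3 - <<'E'
from h import *
cam('top','t3');cam('scene','s3')
Q=[];
for n in ['t3','s3','top0','scene0']:
    d=load(n);T=d['world_from_camera'];K=d['camera_matrix']
    v,u=np.mgrid[0:420,0:560];Z=d['range_z']
    P=np.stack([(u-K[0,2])/K[0,0]*Z,-(v-K[1,2])/K[1,1]*Z,-Z],-1)@T[:3,:3].T+T[:3,3]
    m=(Z>0)&(P[...,2]>200)
    Q.append(P[m])
np.save('c_now.npy',np.vstack(Q[:2]));np.save('c0.npy',np.vstack(Q[2:]))
l=np.vstack(Q[2:]);
R=np.hypot(l[:,0]-440,l[:,1]-127)
for a in range(440,700,20):
    s=(l[:,2]>a)&(l[:,2]<a+20)&(R<110)&(l[:,0]<440)
    if s.sum():print(a,s.sum(),'rad med',np.median(R[s]).round(),np.percentile(R[s],95).round(), 'minx',l[s,0].min().round())
o=env.get_obs();p=o['position'];q1=o['q'][0];print(p,o['q'])
c=np.load('c_now.npy');e=np.array([np.cos(q1),np.sin(q1)]);n=np.array([-e[1],e[0]])
ip=c[:,:2]@e;la=c[:,:2]@n;tp=p[:2]@e;tl=p[:2]@n;print('tcp inplane',tp,'lat',tl)
far=(np.hypot(c[:,0]-440,c[:,1]-127)>95)|(c[:,2]<440)
im=np.zeros((600,800,3),np.uint8)
cm=cv2.applyColorMap(np.clip((c[:,2]-200)/4,0,255).astype(np.uint8).reshape(-1,1),cv2.COLORMAP_JET)[:,0]
for i in np.argsort(c[:,2]):
    U=int(ip[i]*.6+80);V=int(150-la[i]*.6)
    if 0<=U<500 and 0<=V<300: im[V,U]=cm[i]
    V=int(600-(c[i,2])*.33)
    if 0<=U<500 and 300<=V<600 and far[i] and la[i]>-300 and la[i]<120: im[V,U]=cm[i]
cv2.imwrite('pics/arm3.png',im)
E
```

```text
460 59 rad med 86.0 90.0 minx 381.0
480 668 rad med 82.0 88.0 minx 352.0
500 1316 rad med 74.0 84.0 minx 354.0
520 1164 rad med 61.0 69.0 minx 368.0
540 951 rad med 47.0 56.0 minx 386.0
560 676 rad med 33.0 46.0 minx 401.0
580 333 rad med 20.0 36.0 minx 415.0
600 169 rad med 19.0 37.0 minx 426.0
620 263 rad med 33.0 60.0 minx 427.0
640 167 rad med 48.0 55.0 minx 415.0
660 99 rad med 26.0 41.0 minx 416.0
[402.02028684 -82.54137936 298.71865052] [ 2.83055102e-01 -1.45192253e-01 -4.00725128e-01 -7.19053726e-04
 -1.31129791e+00 -4.84847264e-01]
tcp inplane 362.9695355367305 lat -191.53721990300042
```

View pics/arm3.png

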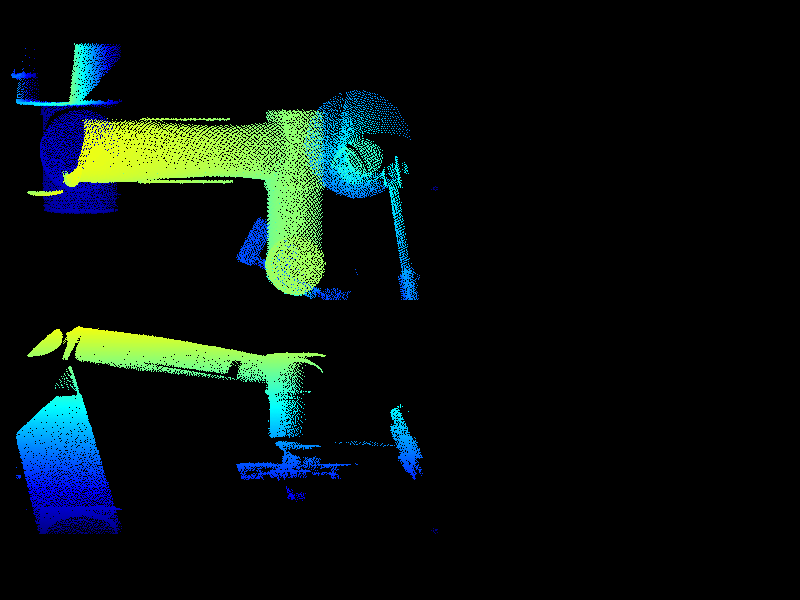

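View pics/s3.png

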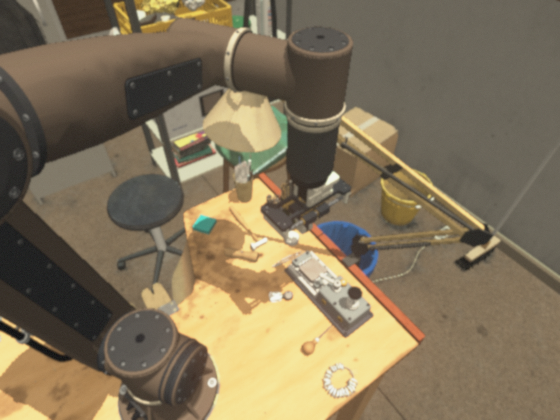

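View pics/t3.png

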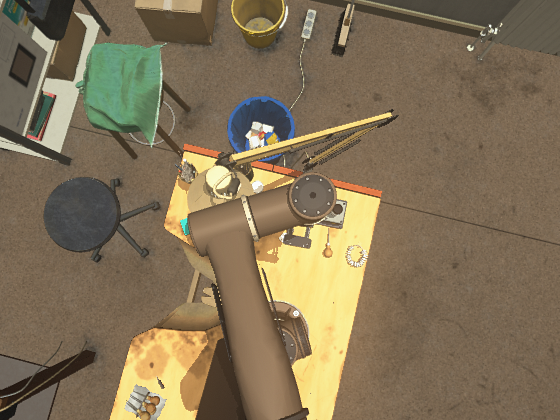

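View pics/s2.png

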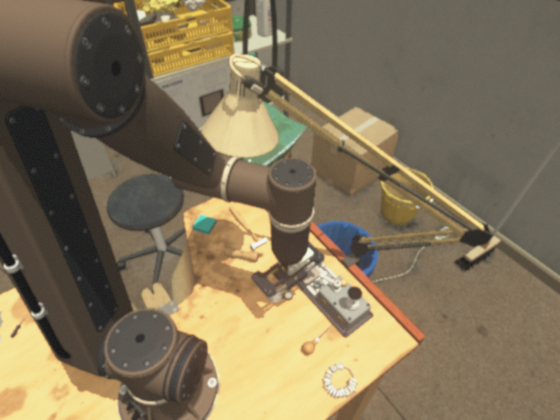

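```bash
python3 - <<'E'
from h import *
ims=[cv2.imread('pics/%s.png'%n)[30:190,190:340] for n in ['scene0','s2','s3']]
cv2.imwrite('pics/lamps.png',cv2.resize(np.hstack(ims),None,fx=1.75,fy=1.75))
ims=[cv2.imread('pics/%s.png'%n)[130:260,160:290] for n in ['top0','t3']]
cv2.imwrite('pics/lampt.png',cv2.resize(np.hstack(ims),None,fx=3,fy=3))
E
```

```text
(no output)
```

View pics/lamps.png

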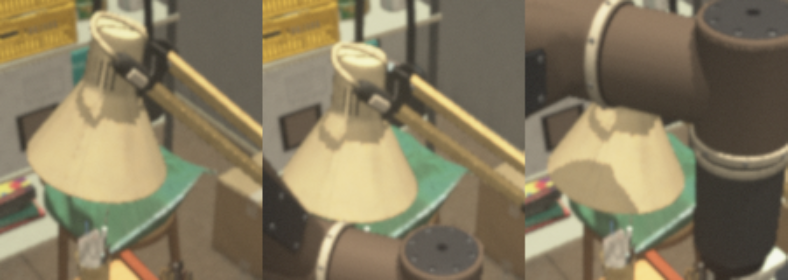

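View pics/lampt.png

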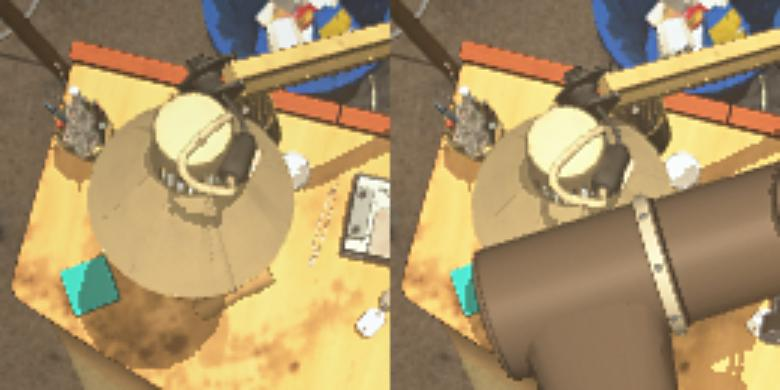

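```bash
python3 - <<'E'
from h import *
def match(a,b,box,z=None):
    A=cv2.imread('pics/%s.png'%a);B=cv2.imread('pics/%s.png'%b);u0,v0,u1,v1=box
    r=cv2.matchTemplate(B[v0-40:v1+40,u0-40:u1+40],A[v0:v1,u0:u1],cv2.TM_CCOEFF_NORMED);_,s,_,l=cv2.minMaxLoc(r)
    du,dv=l[0]-40,l[1]-40
    da,db=load(a),load(b);c=((u0+u1)//2,(v0+v1)//2)
    D=[]
    for du2 in range(-6,7,3):
        for dv2 in range(-4,5,4):
            D.append(pt(db,c[0]+du2+du,c[1]+dv2+dv)-pt(da,c[0]+du2,c[1]+dv2))
    print(a,b,s,du,dv,'world',pt(da,*c).round(0),'shift',np.median(D,0).round(1))
match('top0','t3',(212,160,242,190))
match('scene0','s2',(240,40,265,60))
match('scene0','s2',(225,75,265,120))
match('scene0','s3',(225,100,265,130))
for b,box in [('hammer',0)]: pass
E
```

```text
top0 t3 0.9501163959503174 -6 4 world [457.  94. 669.] shift [ -4.2  16.5 -22.5]
scene0 s2 0.915168285369873 -12 17 world [444.  97. 655.] shift [ -8.7  26.2 -39.2]
scene0 s2 0.8327887654304504 -10 14 world [418.  98. 567.] shift [ -7.8  24.8 -39.2]
scene0 s3 0.7053093314170837 14 4 world [403.  87. 536.] shift [ 32.9  -8.  -22.8]
```

The lamp's sprung arm has been nudged: it is about 22 mm lower than at the start. I'll move right, turn the hand 60° and open it, then pull the lever with one finger, which keeps the wrist away from the lamp.

carry_out --pt "1 0 5 -20 -7" --pt "1 0 5 -30 -7" --pt "1 0 5 -30 -7" --pt "1 0 5 -20 -7" --pt "1 0 5 -10 -7"

```text
time_s: 6.17
position: [377.6, -188.0, 291.5]
tcp_rot: [0.39, -0.587, 0.391, 0.592]
wrist_force: [0.5, -0.3, 1.0]
opening: 27.8
```

carry_out --pt "1 0 0 0 -7" --pt "1 0 0 0 -7" --pt "1 0 0 0 -7" --pt "1 0 0 0 -4" --pt "1 0 0 0 0"

```text
time_s: 6.58
position: [375.2, -189.9, 282.3]
tcp_rot: [0.246, -0.654, 0.249, 0.67]
wrist_force: [-0.2, 0.6, -0.5]
opening: 61.4
```

```bash
cat >> st.py <<'E'
yv=(np.degrees(np.arctan2(M[1,1],M[0,1]))+11.44)%360;print('tool y in vice deg',yv.round(1),'eff',np.round(o['joint_efforts'],1))
import sys
if len(sys.argv)>2:
    tx,ty,tz=map(float,sys.argv[1:4]);D=np.array([tx,ty])-V;a=np.radians(yv)
    print('need tool: x',(p[2]-tz).round(1),'y',(D@[np.cos(a),np.sin(a)]).round(1),'z',(D@[np.sin(a),-np.cos(a)]).round(1))
E
python3 st.py -12 -20 140; python3 - <<'E'
from h import *
cam('top','t4');cam('scene','s4')
def match(a,b,box):
    A=cv2.imread('pics/%s.png'%a);B=cv2.imread('pics/%s.png'%b);u0,v0,u1,v1=box
    r=cv2.matchTemplate(B[v0-40:v1+40,u0-40:u1+40],A[v0:v1,u0:u1],cv2.TM_CCOEFF_NORMED);_,s,_,l=cv2.minMaxLoc(r)
    du,dv=l[0]-40,l[1]-40
    da,db=load(a),load(b);c=((u0+u1)//2,(v0+v1)//2)
    D=[pt(db,c[0]+i+du,c[1]+j+dv)-pt(da,c[0]+i,c[1]+j) for i in range(-6,7,3) for j in range(-4,5,4)]
    print(a,b,s,du,dv,'shift',np.median(D,0).round(1))
match('top0','t4',(212,160,242,190))
match('scene0','s4',(240,40,265,60))
E
python3 st.py
```

```text
t 6.5833 p [ 375.2 -189.9  282.3] r 420.5 az -26.8 yaz 229.0 tilt -0.9997 q [ 0.   -0.1  -0.4  -0.   -1.29  0.86] F [-0.2  0.6 -0.5] 61.394584620573376
vice xy [-74.8 -69.9] z 282.3
tool y in vice deg 240.4 eff [ -0.1 -22.1  30.    7.1  -0.    1.3]
need tool: x 142.3 y -74.4 z -30.0
top0 t4 0.9489479660987854 -6 4 shift [ -4.2  16.6 -22.4]
scene0 s4 0.7677908539772034 -35 10 shift [-198.8 -125.9   92.8]
t 6.6833 p [ 375.2 -189.8  282.6] r 420.5 az -26.8 yaz 228.66 tilt -0.9998 q [ 0.   -0.1  -0.4  -0.   -1.29  0.85] F [ 0.6 -0.3  0.1] 69.66829226756896
vice xy [-74.7 -69.9] z 282.6
tool y in vice deg 240.1 eff [ -0.1 -21.6  29.8   7.    0.1   0.4]
```

View pics/s4.png

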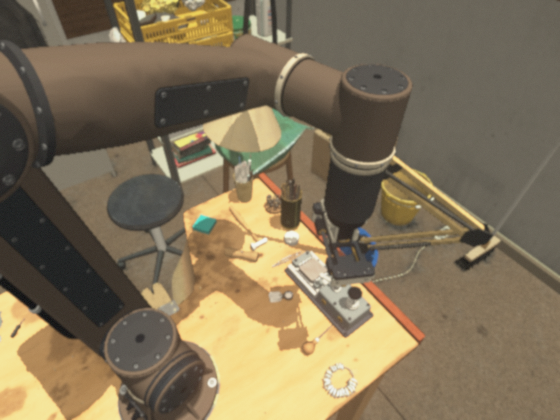

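carry_out --pt "1 30 5 -2 0" --pt "1 38 4 -2 0" --pt "1 38 2 -2 0" --pt "1 38 2 -1 0" --pt "1 25 0 0 0"

```text
time_s: 7.1
position: [373.9, -204.5, 112.8]
tcp_rot: [0.253, -0.657, 0.254, 0.663]
wrist_force: [0.3, 0.1, -0.7]
opening: 87.4
```

```bash
python3 st.py -12 -20 100
```

```text
t 7.1 p [ 373.9 -204.5  112.8] r 426.2 az -28.7 yaz 227.96 tilt -1.0 q [-0.04  0.06 -0.66 -0.   -0.85  0.87] F [ 0.3  0.1 -0.7] 87.35897924800125
vice xy [-73.2 -84.5] z 112.8
tool y in vice deg 239.4 eff [ -0.3 -32.   24.8   5.7  -0.8   0.2]
need tool: x 12.8 y -86.7 z -19.8
```

carry_out --pt "1 2 -10 -3 0" --pt "1 2 -12 -3 0" --pt "1 0 -12 -3 0" --pt "1 0 -12 -3 0" --pt "1 0 -10 -2 0"

```text
time_s: 7.52
position: [420.1, -172.6, 104.2]
tcp_rot: [0.256, -0.652, 0.261, 0.665]
wrist_force: [-0.2, -0.2, 0.4]
opening: 87.8
```

```bash
python3 st.py -12 -20 100
```

```text
t 7.5167 p [ 420.1 -172.6  104.2] r 454.2 az -22.3 yaz 227.13 tilt -0.9998 q [ 0.04  0.13 -0.61 -0.   -0.85  0.78] F [-0.2 -0.2  0.4] 87.77144762197828
vice xy [-34.2 -44.1] z 104.2
tool y in vice deg 238.6 eff [ 13.1 -36.2  27.2   4.7   0.1   0.3]
need tool: x 4.2 y -32.1 z -6.4
```

carry_out --pt "1 0 0 0 0"

```text
time_s: 7.6
position: [422.2, -172.4, 105.0]
tcp_rot: [0.256, -0.652, 0.261, 0.664]
wrist_force: [1.1, -0.2, 0.1]
opening: 87.7
```

```bash
python3 st.py; python3 - <<'E'
from h import *
cam('top','t5');cam('scene','s5')
ims=[cv2.imread('pics/%s.png'%n)[130:260,160:290] for n in ['t4','t5']]
cv2.imwrite('pics/lampt.png',cv2.resize(np.hstack(ims),None,fx=3,fy=3))
def match(a,b,box):
    A=cv2.imread('pics/%s.png'%a);B=cv2.imread('pics/%s.png'%b);u0,v0,u1,v1=box
    r=cv2.matchTemplate(B[v0-40:v1+40,u0-40:u1+40],A[v0:v1,u0:u1],cv2.TM_CCOEFF_NORMED);_,s,_,l=cv2.minMaxLoc(r)
    du,dv=l[0]-40,l[1]-40
    da,db=load(a),load(b);c=((u0+u1)//2,(v0+v1)//2)
    D=[pt(db,c[0]+i+du,c[1]+j+dv)-pt(da,c[0]+i,c[1]+j) for i in range(-6,7,3) for j in range(-4,5,4)]
    print(a,b,s,du,dv,'shift',np.median(D,0).round(1))
match('top0','t5',(212,160,242,190))
E
python3 st.py
```

```text
t 7.6 p [ 422.2 -172.4  105. ] r 456.0 az -22.2 yaz 227.11 tilt -0.9998 q [ 0.05  0.13 -0.61 -0.   -0.85  0.78] F [ 1.1 -0.2  0.1] 87.6573329759052
vice xy [-32.2 -43.5] z 105.0
tool y in vice deg 238.5 eff [ 11.6 -29.5  25.9   4.8  -0.   -0.2]
top0 t5 0.9326334595680237 -8 1 shift [  2.8  21.  -22.9]
t 7.7 p [ 420.8 -172.7  105.1] r 454.9 az -22.3 yaz 227.12 tilt -0.9998 q [ 0.04  0.13 -0.61 -0.   -0.85  0.78] F [-0.6  0.8 -0.7] 87.42372815064938
vice xy [-33.4 -44. ] z 105.1
tool y in vice deg 238.6 eff [ 11.1 -29.3  26.4   5.2   0.1  -0.1]
```

View pics/s5.png

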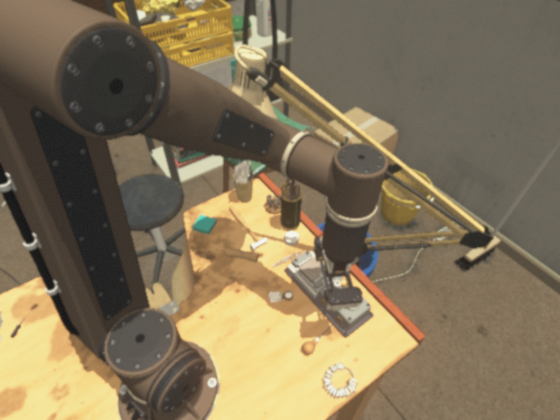

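View pics/lampt.png

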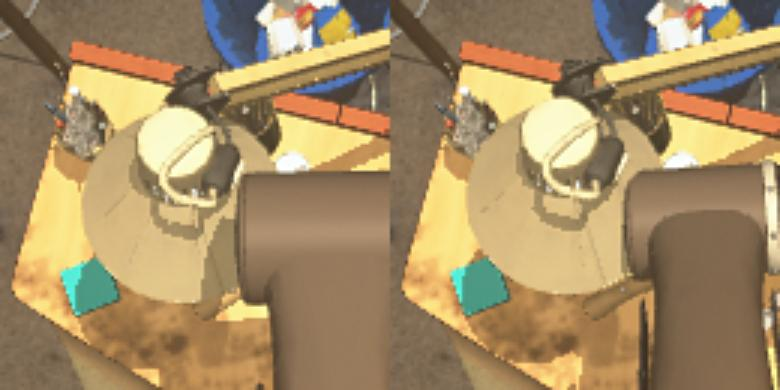

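carry_out --pt "1 2 7 -4 1.2" --pt "1 0 -4 -7 1.2" --pt "1 0 -5 -6 1.2" --pt "1 0 -4 -3 0" --pt "1 0 0 0 0"

```text
time_s: 8.12
position: [442.4, -183.5, 106.4]
tcp_rot: [0.28, -0.646, 0.282, 0.652]
wrist_force: [-0.0, -0.6, -0.3]
opening: 87.6
```

```bash
python3 st.py -12.4 -45 100
```

```text
t 8.1167 p [ 442.4 -183.5  106.4] r 479.0 az -22.5 yaz 223.21 tilt -1.0 q [ 0.02  0.16 -0.57 -0.   -0.85  0.74] F [-0.  -0.6 -0.3] 87.57131863270033
vice xy [-10.1 -50.3] z 106.4
tool y in vice deg 234.7 eff [  7.2 -33.5  26.1   4.8  -0.   -0.1]
need tool: x 6.4 y -3.0 z 4.9
```

carry_out --pt "1 5 0 1 0" --pt "1 7 0 1 0" --pt "1 7 0 0 0" --pt "1 5 0 0 0" --pt "1 2 0 0 0"

```text
time_s: 8.53
position: [443.1, -181.5, 78.8]
tcp_rot: [0.28, -0.647, 0.281, 0.651]
wrist_force: [0.4, 1.0, -0.1]
opening: 87.8
```

```bash
python3 st.py; python3 - <<'E'
from h import *
cam('wrist','w6')
E
```

```text
t 8.5333 p [ 443.1 -181.5   78.8] r 478.8 az -22.3 yaz 223.22 tilt -1.0 q [ 0.02  0.2  -0.6  -0.   -0.78  0.73] F [ 0.4  1.  -0.1] 87.79473545093488
vice xy [ -9.9 -48.2] z 78.8
tool y in vice deg 234.7 eff [  8.6 -37.3  20.8   4.9   0.1  -0. ]
```

View pics/w6.png

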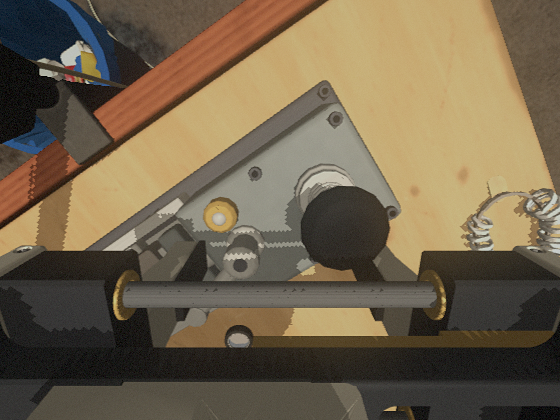

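carry_out --pt "1 1 -1 2 0" --pt "1 0 3 5 0" --pt "1 0 4 6 0" --pt "1 0 4 6 0" --pt "1 0 2 3 0"

```text
time_s: 9.0
position: [421.9, -174.5, 77.0]
tcp_rot: [0.282, -0.647, 0.282, 0.65]
wrist_force: [1.8, 0.0, -0.3]
opening: 87.7
```

```bash
python3 st.py -50.5 -59 78
```

```text
t 9.0 p [ 421.9 -174.5   77. ] r 456.5 az -22.5 yaz 223.02 tilt -1.0 q [ 0.04  0.16 -0.65 -0.   -0.76  0.71] F [ 1.8  0.  -0.3] 87.66980547808673
vice xy [-32.1 -45.6] z 77.0
tool y in vice deg 234.5 eff [  4.1 -31.6  18.6   5.   -0.7   0.1]
need tool: x -1.0 y 21.6 z 7.2
```

carry_out --pt "1 0 3 3 0" --pt "1 0 5 2 0" --pt "1 0 5 2 0" --pt "1 0 5 1 0" --pt "1 0 3 0 0"

```text
time_s: 9.42
position: [401.7, -179.7, 79.6]
tcp_rot: [-0.281, 0.651, -0.278, -0.648]
wrist_force: [2.4, 2.4, -0.2]
opening: 87.9
```

```bash
python3 st.py -50.5 -59 78;python3 - <<'E'
from h import *
cam('wrist','w7')
E
```

```text
t 9.4167 p [ 401.7 -179.7   79.6] r 440.0 az -24.1 yaz 223.43 tilt -1.0 q [ 0.03  0.13 -0.69 -0.   -0.75  0.73] F [ 2.4  2.4 -0.2] 87.8570070646521
vice xy [-50.8 -54.6] z 79.6
tool y in vice deg 234.9 eff [  0.8 -31.1  18.7   5.3  -0.8  -0.1]
need tool: x 1.6 y 3.4 z -2.8
```

View pics/w7.png

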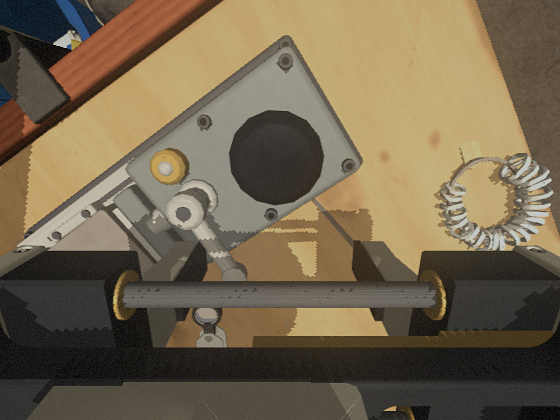

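```bash
python3 - <<'E'
from h import *
d=load('w7');v=np.load('vice.npz')
f=lambda u,w,z:(v['R'].T@(pt(d,u,w,z)[:2]-v['t']))
a=f(187,208,88);b=f(234,271,89);print(a,b,'q',np.arctan2(-(b-a)[0],(b-a)[1]), 'pin',f(166,167,76),'knob',f(277,156,128))
E
```

```text
[  3.32329703 -32.20087982] [-41.28336191 -29.89655764] q 1.5191835020582523 pin [ 27.52415548 -32.70938802] knob [  2.81994527 -91.92944976]
```

carry_out --pt "1 0 3 -2 0" --pt "1 0 4 -3 0" --pt "1 0 4 -3 0"

```text
time_s: 9.72
position: [400.8, -184.6, 78.7]
tcp_rot: [-0.284, 0.651, -0.272, -0.649]
wrist_force: [0.1, 55.2, 14.1]
opening: 87.8
```

```bash
python3 st.py
```

```text
t 9.7167 p [ 400.8 -184.6   78.7] r 441.3 az -24.7 yaz 223.66 tilt -0.9998 q [ 0.    0.13 -0.68 -0.02 -0.75  0.77] F [ 0.1 55.2 14.1] 87.82985980120618
vice xy [-50.7 -59.7] z 78.7
tool y in vice deg 235.1 eff [-23.5 -26.2  15.3  16.2  -0.5  -2.4]
```

carry_out --pt "1 0 -6 4 0" --pt "1 -20 -2 2 0" --pt "1 -35 0 0 0" --pt "0 -35 3 0 0" --pt "0 -10 5 0 0"

```text
time_s: 10.13
position: [387.3, -177.9, 175.4]
tcp_rot: [0.279, -0.644, 0.272, 0.658]
wrist_force: [1.3, -0.9, 0.0]
opening: 79.3
```

```bash
python3 st.py 1 -90.5 150;python3 - <<'E'
from h import *
cam('wrist','w8');crop('w8',120,60,320,230,4)
E
python3 st.py 1 -90.5 150
```

```text
t 10.1333 p [ 387.3 -177.9  175.4] r 426.2 az -24.7 yaz 224.08 tilt -0.9997 q [ 0.02 -0.   -0.56 -0.02 -1.03  0.76] F [ 1.3 -0.9  0. ] 79.28757999556187
vice xy [-65.2 -55.8] z 175.4
tool y in vice deg 235.5 eff [  0.7 -25.3  25.3   5.8  -0.6  -0.3]
need tool: x 25.4 y -8.9 z -74.3
t 10.1833 p [ 386.7 -178.2  175.3] r 425.8 az -24.7 yaz 224.06 tilt -0.9997 q [ 0.02 -0.01 -0.56 -0.02 -1.03  0.76] F [-0.8 -0.9  0.9] 75.45583936164957
vice xy [-65.8 -56.2] z 175.3
tool y in vice deg 235.5 eff [  0.4 -23.1  25.6   5.8   0.   -0.1]
need tool: x 25.3 y -9.6 z -74.5
```

View pics/w8.png

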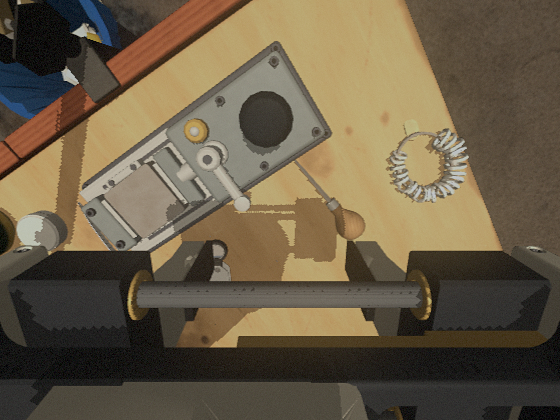

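```bash
python3 - <<'E'
from h import *
crop('w8',175,100,275,220,5)
d=load('w8');v=np.load('vice.npz')
f=lambda u,w,z:(v['R'].T@(pt(d,u,w,z)[:2]-v['t']))
a=f(208.5,157,90);b=f(242,204,89);print(a,b,'q',np.arctan2(-(b-a)[0],(b-a)[1]),'pin',f(195,130,76))
print('knob',f(266,118,128),pt(d,266,118,128),pt(d,266,118))
for n,u,w in [('cornerBR',328,133),('cornerTR',277,55),('D',167,120)]:print(n,f(u,w,62 if n!='cornerBR' else 12))
E
```

```text
[  3.14287948 -31.8783373 ] [-45.69625758 -29.75081251] q 1.5272619669203027 pin [ 27.47960441 -32.71439563]
knob [  2.05578768 -91.43372845] [ 446.21866403 -226.22456542  128.        ] [ 446.21895836 -226.25075093  128.40212462]
cornerBR [ -49.43619203 -129.64701977]
cornerTR [  36.94562906 -123.73451193]
D [ 49.43500181 -13.84968398]
```

View pics/w8_c175_100.png

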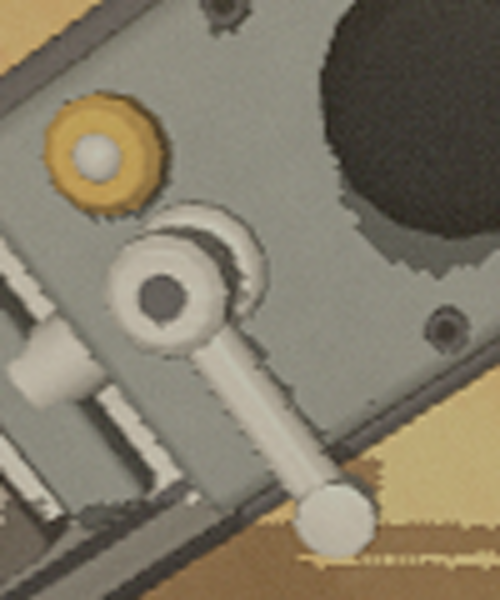

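carry_out --pt "0 0 -2 -16 0" --pt "0 3 -2 -18 0" --pt "0 5 -2 -18 0" --pt "0 5 -2 -14 0" --pt "0 5 -1 -6 0"

```text
time_s: 10.6
position: [437.7, -223.6, 153.0]
tcp_rot: [0.277, -0.641, 0.272, 0.662]
wrist_force: [0.3, -1.0, -1.2]
opening: 42.3
```

carry_out --pt "0 2 0 0 0" --pt "0 0 0 0 0" --pt "0 0 0 0 0" --pt "0 0 0 0 0" --pt "0 0 0 0 0"

```text
time_s: 11.02
position: [432.2, -222.3, 146.2]
tcp_rot: [0.276, -0.637, 0.273, 0.666]
wrist_force: [0.7, 0.9, -0.6]
opening: 9.3
```

```bash
python3 st.py 1 -90.5 130
```

```text
t 11.0167 p [ 432.2 -222.3  146.2] r 486.0 az -27.2 yaz 224.33 tilt -0.9991 q [-0.08  0.15 -0.47 -0.02 -1.    0.87] F [ 0.7  0.9 -0.6] 9.252563957394193
vice xy [-12.4 -90.4] z 146.2
tool y in vice deg 235.8 eff [ -0.1 -36.7  25.3   6.   -0.    0. ]
need tool: x 16.2 y -7.5 z -11.2
```

carry_out --pt "0 2 -4 -5 0" --pt "0 2 -3 -5 0" --pt "0 3 -1 -2 0" --pt "0 3 0 0 0" --pt "0 2 0 0 0"

```text
time_s: 11.43
position: [448.0, -224.7, 134.5]
tcp_rot: [0.276, -0.638, 0.272, 0.665]
wrist_force: [0.1, 0.1, -0.0]
opening: 0.6
```

```bash
python3 st.py 1 -90.5 130
```

```text
t 11.4333 p [ 448.  -224.7  134.5] r 501.2 az -26.6 yaz 224.41 tilt -0.9993 q [-0.09  0.18 -0.46 -0.02 -0.97  0.87] F [ 0.1  0.1 -0. ] 0.6437824923942788
vice xy [  3.5 -89.6] z 134.5
tool y in vice deg 235.9 eff [  0.  -40.   25.3   6.   -0.1   0. ]
need tool: x 4.5 y 2.2 z 1.5
```

Now one test stroke down to about z = 109.

carry_out --pt "0 6 1 1 0" --pt "0 8 0 0 0" --pt "0 8 0 0 0" --pt "0 5 0 0 0"

```text
time_s: 11.77
position: [447.2, -224.8, 108.2]
tcp_rot: [0.275, -0.64, 0.272, 0.664]
wrist_force: [-4.0, 5.1, 26.3]
opening: 0.4
```

```bash
python3 st.py
```

```text
t 11.7667 p [ 447.2 -224.8  108.2] r 500.5 az -26.7 yaz 224.5 tilt -0.9994 q [-0.09  0.21 -0.49 -0.02 -0.9   0.87] F [-4.   5.1 26.3] 0.40273213505950584
vice xy [  2.7 -89.9] z 108.2
tool y in vice deg 235.9 eff [ -0.8 -35.2  21.2   4.8   1.   -0. ]
```

carry_out --pt "0 -10 0 0 0" --pt "0 -12 0 0 0" --pt "0 -6 0 0 0" --pt "0 0 0 0 0"

```text
time_s: 12.1
position: [447.7, -225.1, 135.2]
tcp_rot: [0.275, -0.64, 0.272, 0.664]
wrist_force: [0.7, -0.0, 0.2]
opening: 0.8
```

```bash
python3 st.py; python3 - <<'E'
from h import *
cam('scene','s9');crop('s9',270,240,390,340,6)
cam('wrist','w9')
E
```

```text
t 12.1 p [ 447.7 -225.1  135.2] r 501.1 az -26.7 yaz 224.51 tilt -0.9994 q [-0.09  0.18 -0.46 -0.02 -0.97  0.87] F [ 0.7 -0.   0.2] 0.8194098888618142
vice xy [  3.3 -90. ] z 135.2
tool y in vice deg 235.9 eff [ -0.  -39.6  25.    5.9  -0.3  -0. ]
```

View pics/s9_c270_240.png

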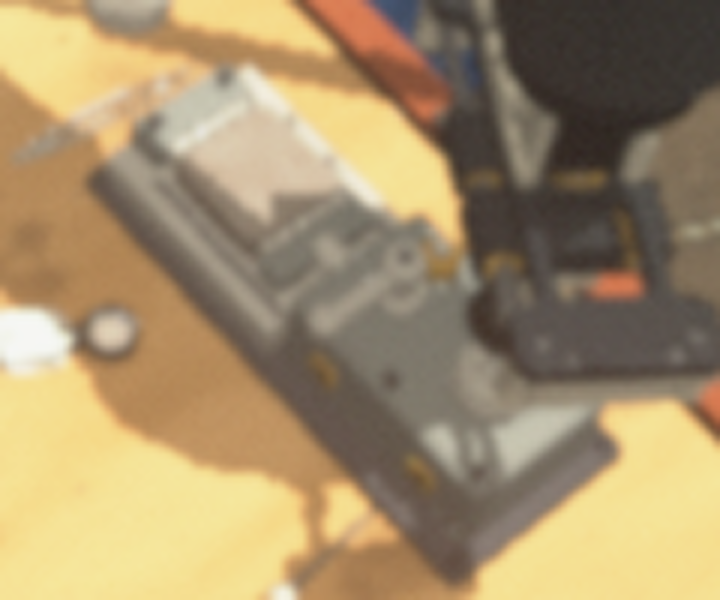

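View pics/w9.png

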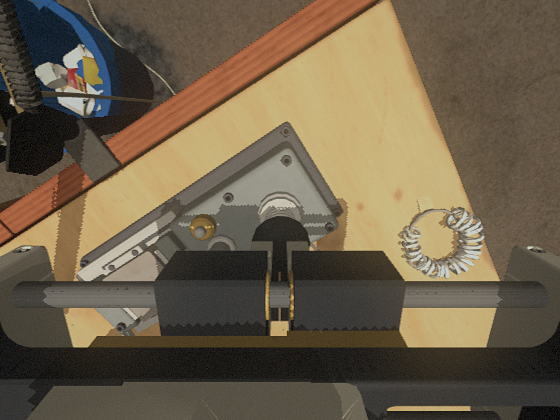

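```bash
cat > pinz.py <<'E'
from h import *
import sys
d=load(sys.argv[1]);u,w=int(sys.argv[2]),int(sys.argv[3])
best=max(((pt(d,i,j,r=0),i,j) for i in range(u-14,u+15) for j in range(w-18,w+15) if d['range_z'][j,i]>0),key=lambda t:t[0][2])
print('max z',best[0].round(1),best[1:])
E
python3 pinz.py w9 202 228; python3 - <<'E'
from h import *
crop('w9',170,190,330,250,5)
E
```

```text
max z [ 481.4 -173.4   82.2] (201, 235)
```

View pics/w9_c170_190.png

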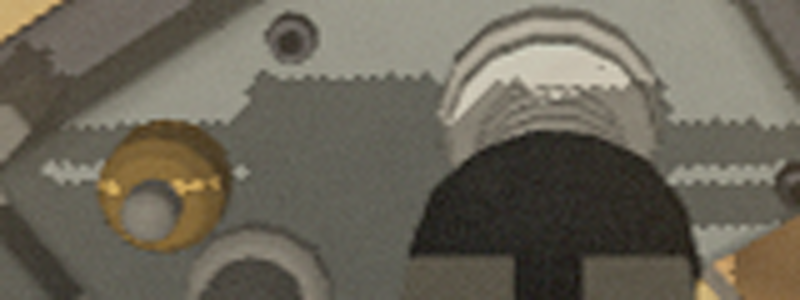

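carry_out --pt "0 8 0 0 0" --pt "0 9 0 0 0" --pt "0 8 0 0 0" --pt "0 4 0 0 0" --pt "0 -12 0 0 0"

```text
time_s: 12.62
position: [447.6, -225.5, 118.6]
tcp_rot: [0.273, -0.641, 0.271, 0.664]
wrist_force: [-1.8, 1.4, 3.2]
opening: 0.5
```

```bash
python3 st.py
```

```text
t 12.6167 p [ 447.6 -225.5  118.6] r 501.2 az -26.7 yaz 224.7 tilt -0.9995 q [-0.08  0.19 -0.48 -0.02 -0.92  0.87] F [-1.8  1.4  3.2] 0.4752220928772911
vice xy [  3.3 -90.4] z 118.6
tool y in vice deg 236.1 eff [ -0.6 -38.2  23.3   6.1   1.    0. ]
```

carry_out --pt "0 -12 0 0 0" --pt "0 -6 0 0 0" --pt "0 0 0 0 0" --pt "0 8 0 0 0" --pt "0 9 0 0 0"

```text
time_s: 13.03
position: [448.3, -225.6, 118.8]
tcp_rot: [0.273, -0.642, 0.271, 0.663]
wrist_force: [-0.4, 0.6, 9.8]
opening: 0.4
```

carry_out --pt "0 9 0 0 0" --pt "0 4 0 0 0" --pt "0 -12 0 0 0" --pt "0 -12 0 0 0" --pt "0 -5 0 0 0"

```text
time_s: 13.45
position: [448.3, -226.0, 134.1]
tcp_rot: [0.271, -0.642, 0.271, 0.664]
wrist_force: [0.3, -0.6, 0.3]
opening: 0.7
```

carry_out --pt "0 0 0 0 0" --pt "0 8 0 0 0" --pt "0 9 0 0 0" --pt "0 8 0 0 0" --pt "0 5 0 0 0"

```text
time_s: 13.87
position: [449.4, -226.8, 107.3]
tcp_rot: [0.269, -0.644, 0.27, 0.663]
wrist_force: [-35.4, 33.8, 130.0]
opening: 0.4
```

```bash
python3 st.py
```

```text
t 13.8667 p [ 449.4 -226.8  107.3] r 503.4 az -26.8 yaz 225.19 tilt -0.9996 q [-0.08  0.21 -0.5  -0.01 -0.89  0.87] F [-35.4  33.8 130. ] 0.39804843908769627
vice xy [  5.3 -91.4] z 107.3
tool y in vice deg 236.6 eff [-7.7 15.2  4.7  0.9 15.4 -0. ]
```

carry_out --pt "0 -10 0 0 0" --pt "0 -12 0 0 0" --pt "0 -6 0 0 0" --pt "0 0 0 0 0"

```text
time_s: 14.2
position: [448.7, -226.4, 133.9]
tcp_rot: [0.268, -0.644, 0.27, 0.664]
wrist_force: [-0.5, -0.6, -0.3]
opening: 0.5
```

```bash
python3 st.py;python3 - <<'E'
from h import *
cam('wrist','w10');crop('w10',170,190,330,250,5)
E
python3 pinz.py w10 202 235
```

```text
t 14.2 p [ 448.7 -226.4  133.9] r 502.5 az -26.8 yaz 225.25 tilt -0.9996 q [-0.08  0.18 -0.47 -0.01 -0.96  0.87] F [-0.5 -0.6 -0.3] 0.5232537465557334
vice xy [  4.5 -91.1] z 133.9
tool y in vice deg 236.7 eff [  0.  -40.2  25.2   5.9  -0.4  -0. ]
max z [ 483.2 -173.    99.8] (192, 247)
```

View pics/w10_c170_190.png

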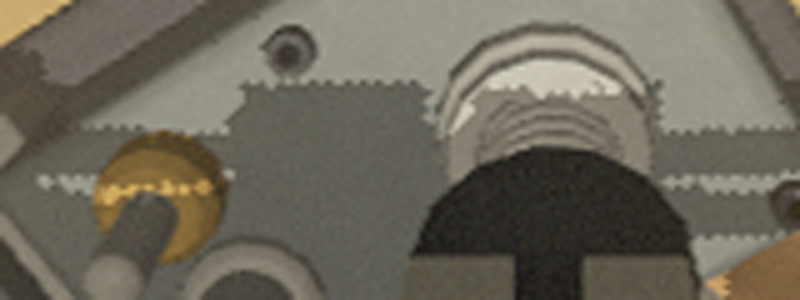

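I overpressed at the bottom of the fourth stroke: the wrist read 130 N in z, over the 120 N limit. The pin is now at about 100 mm, so it needs one more stroke, which I'll do gently.

carry_out --pt "0 6 0 0 0" --pt "0 6 0 0 0" --pt "0 6 0 0 0" --pt "0 4 0 0 0"

```text
time_s: 14.58
position: [448.4, -226.5, 108.0]
tcp_rot: [0.268, -0.644, 0.27, 0.664]
wrist_force: [-6.0, 8.0, 38.9]
opening: 0.3
```

```bash
python3 st.py
```

```text
t 14.5833 p [ 448.4 -226.5  108. ] r 502.4 az -26.8 yaz 225.28 tilt -0.9996 q [-0.08  0.21 -0.5  -0.01 -0.89  0.87] F [-6.   8.  38.9] 0.3304561636819395
vice xy [  4.3 -91.3] z 108.0
tool y in vice deg 236.7 eff [ -1.7 -30.6  19.    4.4   2.   -0. ]
```

Bottomed. Up again, clear of the knob, and look at the pin, jaw and lever.

carry_out --pt "0 -10 0 0 0" --pt "0 -14 0 0 0" --pt "0 -20 0 0 0" --pt "0 -30 10 10 0" --pt "0 -30 10 20 0"

```text
time_s: 15.0
position: [413.2, -219.5, 201.8]
tcp_rot: [0.266, -0.636, 0.272, 0.671]
wrist_force: [0.0, -0.6, 0.5]
opening: 0.3
```

carry_out --pt "0 -30 10 20 0" --pt "0 -25 10 10 0" --pt "0 0 0 0 0"

```text
time_s: 15.25
position: [377.3, -212.7, 259.7]
tcp_rot: [0.266, -0.635, 0.273, 0.672]
wrist_force: [0.6, -0.3, -0.2]
opening: 0.3
```

```bash
python3 st.py;python3 - <<'E'
from h import *
cam('wrist','w11');cam('scene','s11');cam('top','t11')
E
```

```text
t 15.25 p [ 377.3 -212.7  259.7] r 433.1 az -29.4 yaz 225.2 tilt -0.9986 q [-0.06 -0.04 -0.4  -0.01 -1.27  0.85] F [ 0.6 -0.3 -0.2] 0.27542279830597927
vice xy [-68.2 -91.9] z 259.7
tool y in vice deg 236.6 eff [ -0.2 -26.5  28.2   6.4  -1.4   0. ]
```

View pics/w11.png

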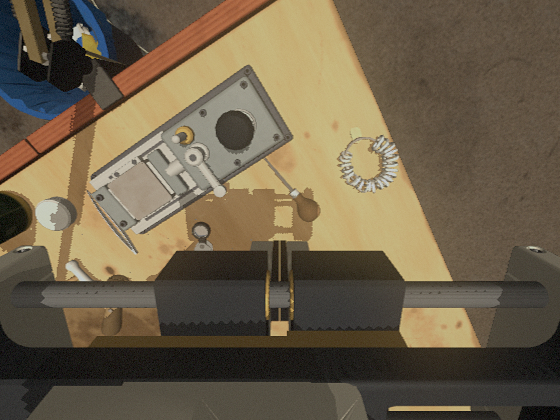

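View pics/s11.png

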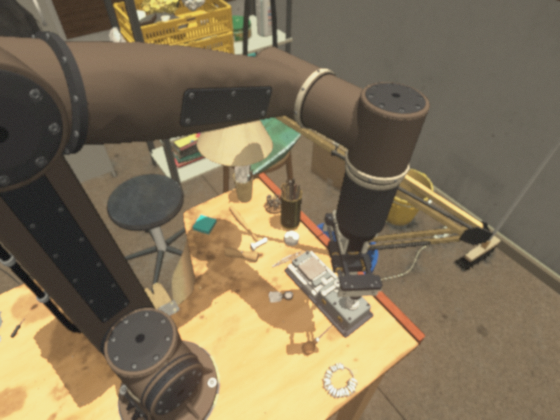

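```bash
python3 pinz.py w11 183 135; python3 - <<'E'
from h import *
crop('w11',80,110,260,240,4)
crop('w11',165,110,255,205,7)
d=load('w11');print('knob z',pt(d,236,130))
def match(a,b,box):
    A=cv2.imread('pics/%s.png'%a);B=cv2.imread('pics/%s.png'%b);u0,v0,u1,v1=box
    r=cv2.matchTemplate(B[v0-20:v1+20,u0-20:u1+20],A[v0:v1,u0:u1],cv2.TM_CCOEFF_NORMED);_,s,_,l=cv2.minMaxLoc(r);print(a,b,box,round(s,2),l[0]-20,l[1]-20)
for n,b in dict(lamp=(212,160,242,190),graver=(318,240,336,260),sizers=(342,240,372,270),loupe=(276,226,296,244)).items(): print(n);match('top0','t11',b)
for n,b in dict(loupe=(264,288,296,304),tin=(283,230,300,246),hammer=(228,205,270,252),sizers=(320,360,360,400),clamp=(233,248,264,264)).items(): print(n);match('scene0','s11',b)
E
```

```text
max z [ 482.3 -170.4  105.1] (174, 141)
knob z [ 444.64498694 -227.277178    128.00195577]
lamp
top0 t11 (212, 160, 242, 190) 0.84 -17 14
graver
top0 t11 (318, 240, 336, 260) 0.69 0 0
sizers
top0 t11 (342, 240, 372, 270) 0.6 -4 20
loupe
top0 t11 (276, 226, 296, 244) 0.19 -2 16
loupe
scene0 s11 (264, 288, 296, 304) 0.72 0 1
tin
scene0 s11 (283, 230, 300, 246) 0.93 0 0
hammer
scene0 s11 (228, 205, 270, 252) 0.93 0 0
sizers
scene0 s11 (320, 360, 360, 400) 0.99 0 0
clamp
scene0 s11 (233, 248, 264, 264) 0.71 0 0
```

View pics/w11_c80_110.png

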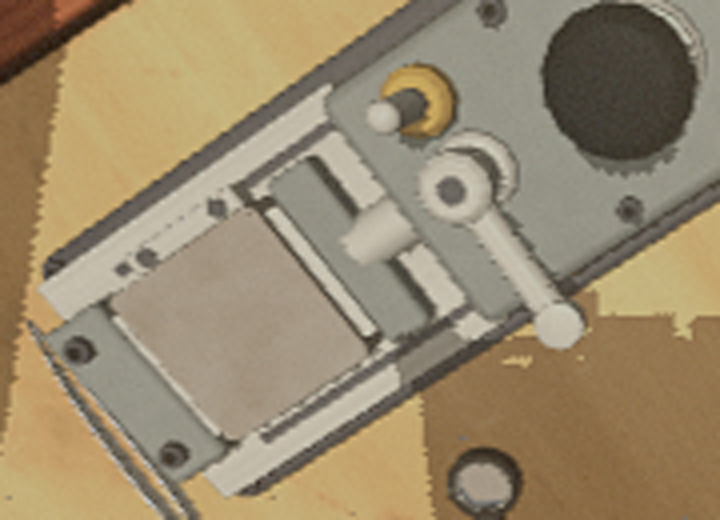

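View pics/w11_c165_110.png

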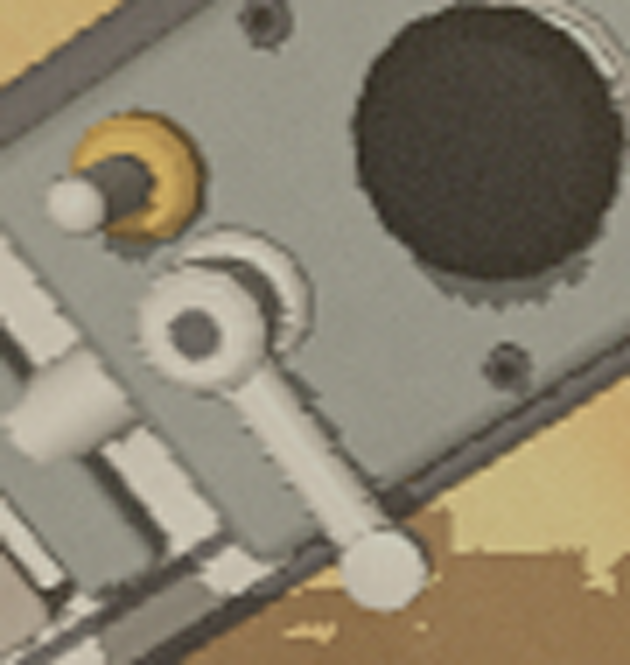

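carry_out --pt "0 -15 15 0 0" --pt "0 -20 20 0 0" --pt "0 -10 15 0 0" --pt "0 0 0 0 0" --pt "0 0 0 0 0"

```text
time_s: 15.82
position: [342.8, -248.3, 292.0]
tcp_rot: [0.265, -0.626, 0.274, 0.68]
wrist_force: [0.7, 0.3, -0.5]
opening: 0.3
```

```bash
python3 st.py;python3 - <<'E'
from h import *
d=cam('top','t12');cam('wrist','w12')
ims=[cv2.imread('pics/%s.png'%n)[130:260,160:290] for n in ['top0','t12']]
cv2.imwrite('pics/lampt.png',cv2.resize(np.hstack(ims),None,fx=3,fy=3))
crop('w12',80,60,300,240,3)
E
```

```text
t 15.8167 p [ 342.8 -248.3  292. ] r 423.2 az -35.9 yaz 225.21 tilt -0.997 q [-0.16 -0.06 -0.34 -0.01 -1.37  0.95] F [ 0.7  0.3 -0.5] 0.25183230612282387
vice xy [ -95.  -133.6] z 292.0
tool y in vice deg 236.7 eff [ -0.3 -26.1  30.6   7.3  -0.3   0.1]
```

View pics/lampt.png

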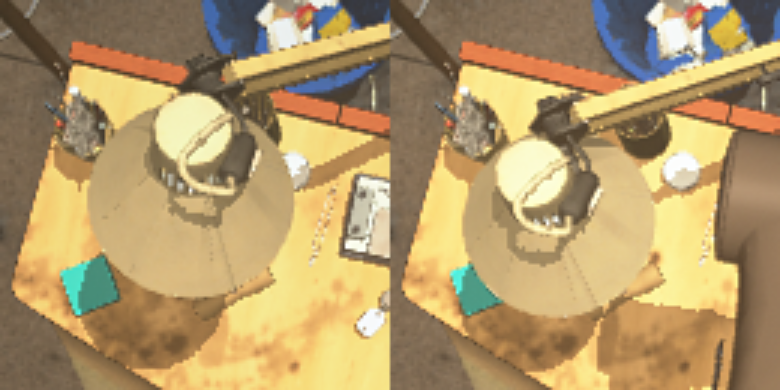

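View pics/w12_c80_60.png

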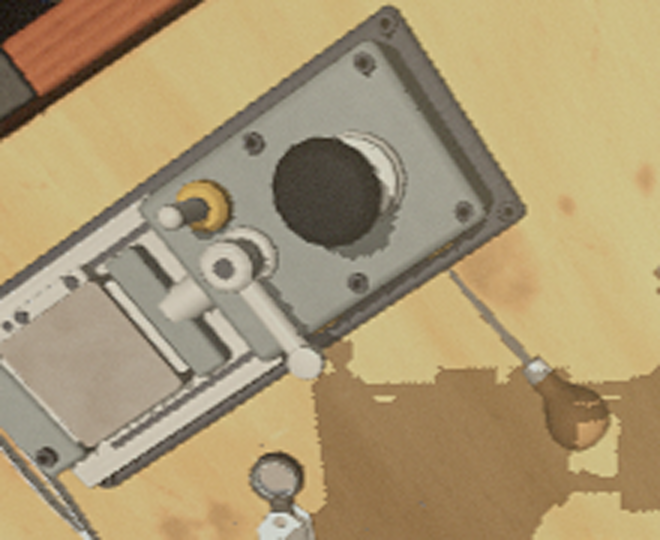

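```bash
python3 -c "
from plant import ticket; print(ticket.finish_job())"
```

```text
the job is handed in; nothing more can be done
None
```

The block is clamped and the job is handed in at about 16 s, but I broke the wrist force limit once and pushed the lamp out of place. Either of those could fail the attempt.

**What I did:** I pushed the block home with closed fingertips, swung the lever shut with one finger, then worked the plunger five full strokes, letting it come back up each time.

**Last checks that passed:**
- **Pin:** its tip is at 105 mm, fully out. I never touched it.
- **Plunger:** the knob is back up at 128 mm.
- **Lever:** it points to the front. I pushed it onto its stop with 55 N, and the pin held its height afterwards. The picture gave about 1.53–1.55 rad, within the camera's error of 1.571.
- **Block:** right after the push its front was level with the jaw fronts, within about 1 mm. In the final pictures it still looks square and home, with the moving jaw closed up to it. I judged the grip from the pictures and the pin height, since I could not measure it directly.
- **Bench items:** the hammer, tin and ring gauges have not moved in the pictures. The loupe, graver and ring clamp matched less surely but showed 1 pixel of shift or less. I did not check the tweezers separately.
- **Robot:** it stands clear of everything.

**What went wrong:**
- **Wrist force:** at the bottom of the fourth stroke I overpressed. The wrist read 130 N in z, over the 120 N limit, for about one row. The last stroke, pressed more gently, read about 39 N at the bottom.
- **Lamp:** the arm's wrist touched the lamp while I reached for the block and the lever, and the shade ended a few centimetres lower and to the left. Joint 1's torque suggests 25–30 N during the lever approach, under the 40 N limit. I did not measure the force when the arm first touched it, during the block push.

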